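# Empty the cork beaker at the café bar and nest it back on the stack

### The arm

A 6-joint arm with a two-finger parallel gripper is mounted at the origin on the work surface. World frame = base frame: x ahead of the robot, y to its left, z up, the work surface at z = 0. Lengths are in m, angles in rad, forces in N, time in s.
With the tool pointing down it reaches from about 0.35 to 0.975 m from the base axis. Payload 4.9 kg.
Tool frame: the origin (TCP) lies midway between the tips of the shut fingers; the grasp point (between the pads) lies manip.grip_depth behind it (manip.grip_depth is the distance from the TCP to the grasp point, in m); z points along the fingers, x is the direction in which the jaws open and shut, and the axes are right-handed (so a half turn about z gives the same grasp; the last joint's range is limited). The gripper opens to 85 mm and grips with 20 to 120 N. Pads are 22 mm wide; open, the fingers measure 114 mm over their backs; the gripper's body (76 mm by 85 mm) begins 54 mm behind the grasp point. The pads swing forward as they close: fully open they stand 13 mm farther back than shut.
Start: joints at [1.146, 0.053, 1.613, -0, 1.476, -0.119], TCP at [0.188, 0.596, 0.231] pointing down, gripper open.
Joint ranges: [-3.01, 3.01], [-1.01, 2.22], [0.06, 2.58], [-1.02, 4.17], [0.09, 2.62], [-3.14, 3.14]. Speed limits (rad/s): [2.57, 2.57, 3.14, 3.14, 3.14, 3.14].

### API

Orientations are given as a unit quaternion [w, x, y, z].
In Python, from plant import state, grab_frame, ticket, manip gives the robot as it stands.
- The arm moves only by the tool carry_out, never from a script. Its argument "moves" is a list that holds one entry, the list of rows, each a list of 7 numbers: the turn, a rotation vector about the tool's x, y, z each as a share of 5 degrees, from -1 to 1, then the shift along the tool's x, y, z each as a share of 0.04 m, from -1 to 1, then the gripper command: -1 is shut, 1 is fully open, values between are in proportion. A call has 1 to 8 rows; each row shifts and turns the commanded pose from where the row before left it, along the tool's axes as they then stand; what a row does not reach is not made up. A row lasts 1/12 s, in which the tool goes at most 41.7 mm and 7.16 degrees, less where a joint would pass 70% of its speed; a pose out of reach is approached as far as the arm can. A call with a number of a shift or a turn outside -1 to 1 is refused whole. A call with a gripper value outside its range is refused whole. The fingers move at their own pace and stop on an object; the grip force is fixed at half the most. Time passes only in rows, so rows that do not move let the fingers close. It gives the time, the measured TCP pose, the force and the opening at its end, in the units of the state.
- state(): the state, without advancing time (a new reading comes with each control period).
- grab_frame(name): name is "scene" or "side" or "wrist"; returns a dict with "frame" (420x560x3 uint8, red, green, blue), "z_map" (420x560 float32, m along the optical axis (not along the pixel's ray), 0 where there is no reading), "K" (3x3 intrinsics, pixels), "k1" (the pictures are not rectified: a ray, as slopes to the right and down, at radius r is drawn at 1 + k1 r^2 times it, then the intrinsics apply), "world_from_camera" (4x4, takes a point from camera to world coordinates); the wrist camera has in their place "hand_eye" (4x4, takes a point from camera to tool coordinates, whose origin is the TCP and whose axes are the tool frame's). Camera axes: x right, y down, z forward; pixel columns grow to the right and rows downward; lengths in m; the calibration is good to about 2 mm. A picture is of the moment at which its call begins: read the wrist's pose just before it.
- ticket.job_done(): hands the job in, once; it reports no verdict.
The state is a dict: "time": time; "joint_pos": joint angles; "joint_vel": joint speeds; "joint_efforts": joint torques, N m; "tool_pos": TCP position; "tool_rot": TCP orientation; "contact_force": force on the tool from outside, world axes, zero at the start; "ft_torque": the same for the moment, N m; "gripper_width": opening from 0.0 (shut) to 1.0 (fully open).
Only numpy, scipy, OpenCV 4.12 (cv2) and the standard library are available. Lean on these libraries where they do the work, as an engineer would, in place of code of your own. Each camera call takes 0.05 s, during which the arm holds its last target.

### The job

Clear up the corks at the end of service: take the steel beaker that holds the four corks, tip it over the wooden crate so that all its corks end up in the crate, then stand it upright on the bar again and let go of it. Then nest it, upright and as deep as it goes, in the top of the stack of empty beakers. Leave the sugar jar, coffee cup and saucer, coasters and corkscrew where they are.

Things in the scene. Friction and masses are not known exactly. Their poses are not given: they have to be found in the camera images.
- beaker_mid (a point): Steel beaker to empty: round, tapered, no handle, upright on the bar with four corks in it. 95 mm tall, outer diameter 56 mm at the foot, 63 half-way, 70 at the rim; wall 2.4 mm, floor 3 mm; about 0.14 kg. Point: on its axis, half-way up (47.5 mm above the foot); z to the mouth. Cork slides on the steel: the corks come out when it is tipped some 20 to 25 degrees past level.
- stack_rim (a point): Stack of two empty beakers of the same size, one in the other, loose on the bar: 132 mm tall, 0.3 kg. Point: centre of its open top, at the rim; z up. The third beaker drops in and wedges by its own weight with its rim 36 to 42 mm above this point (its half-way point 6 to 12 mm below it), so fingers must hold only its top 30 mm to stay clear of the stack.
- crate_in (a point): The cork crate: small open wooden wine case fixed on the bar, 200 mm (its x) by 160 mm (its y) and 80 mm high outside, walls and floor 8 mm. Three older corks already lie loose in it; they need no care. This point is the centre of its inner floor; axes along its sides, z up.
- cork1_mid (a point): Cork 1 of the four in the beaker: plain cylinder 22 mm across, 38 mm long, loose, 10 g. This point is its centre.
- cork2_mid (a point): Cork 2 of the four in the beaker: plain cylinder 22 mm across, 38 mm long, loose, 10 g. This point is its centre.
- cork3_mid (a point): Cork 3 of the four in the beaker: plain cylinder 22 mm across, 38 mm long, loose, 10 g. This point is its centre.
- cork4_mid (a point): Cork 4 of the four in the beaker: plain cylinder 22 mm across, 38 mm long, loose, 10 g. This point is its centre.
- sugar_jar: Bystander: clear sugar jar with a steel lid, 84 mm across, 115 mm tall; origin at the centre of its underside.
- saucer: Bystander: white saucer, 124 mm across, 12 mm high, with the coffee cup on it; origin at the centre of its underside.
- coffee_cup: Bystander: white coffee cup, 68 mm across, 58 mm tall, standing on the saucer; origin at the centre of its underside.
- coasters: Bystander: pile of square beer coasters, 93 mm square, 17 mm high; origin at the centre of its underside.
- corkscrew: Bystander: folded black waiter's corkscrew, 112 mm long, 16 mm high, lying flat; origin under its middle, x along it.
Things that resemble listed ones, but are neither listed nor needed, are in the scene too. Leave any orange look-alike of the part that bears beaker_mid alone. Leave any blue or purple look-alike of the part that bears stack_rim alone.

How it is judged:
By the outcome, as a careful person would: the job done as asked, in the order asked, and still so for the second after the job is handed in, with the robot touching nothing.
It also fails if it takes over 64 s, if anything falls off the work surface, if the arm or the gripper's body presses on something with over 40 N, if the wrist force passes 120 N, or if a joint passes its speed limit or range.

## Working session

There is one attempt and no reset: what is moved stays moved. The work goes in short steps, Python scripts to look and compute and a tool call to move; the robot and the scene stay as the last step left them, time stands still between calls to the robot, and variables do not carry over. Pictures are saved under pics/ and viewed, and the job is handed in when it is done.

Besides the shell and the picture viewer there is one more tool, called as name(argument=value, ...) on one line, values as JSON. carry_out: Moves the arm, as the interface text tells. Shift numbers are shares of 0.04 m and turn numbers shares of 5 degrees, none past 1 either way. Its arguments: {"type":"object","properties":{"moves":{"type":"array"}},"required":["moves"]}

```bash
ls; mkdir -p pics; cat > h.py <<'E'
import numpy as np, cv2, pickle
from plant import state, grab_frame, ticket, manip
def snap(name,fn):
    s=state(); f=grab_frame(name); f['state']=s
    cv2.imwrite('pics/'+fn+'.png',f['frame'][:,:,::-1]); pickle.dump(f,open('pics/'+fn+'.pkl','wb')); return f
def load(fn): return pickle.load(open('pics/'+fn+'.pkl','rb'))
E
python3 - <<'E'
from h import *
print(state()); print(manip, getattr(manip,'grip_depth',None))
for n in ['scene','side','wrist']:
    f=snap(n,n+'0'); print(n,f['K'].tolist(),f['k1'],{k:np.round(f[k],4).tolist() for k in f if k in('world_from_camera','hand_eye')})
E
```

```text
pics
{'time': 0.0, 'joint_pos': array([ 1.14597529e+00,  5.33550792e-02,  1.61430333e+00,  1.83513678e-05,
        1.47598185e+00, -1.19002628e-01]), 'joint_vel': array([ 5.09104249e-04,  9.92368549e-04, -4.46027964e-04,  9.67014451e-04,
       -7.60460976e-05,  8.82245178e-04]), 'joint_efforts': array([ 2.08159960e-03, -3.93669748e+01, -3.70186400e+01,  1.92535563e-04,
        7.14686859e-03, -7.36853565e-06]), 'tool_pos': array([0.18790939, 0.59543151, 0.23005854]), 'tool_rot': array([ 4.94953672e-04,  8.06558747e-01,  5.91153059e-01, -8.96257077e-04]), 'contact_force': array([-0.47315059,  0.28283463,  0.28304597]), 'ft_torque': array([ 0.02942126, -0.008689  , -0.01526232]), 'gripper_width': 1.0000230231953418}
<Robot object at 0x7f7913f5fe00> 0.0187
scene [[381.93894069377365, 0.0, 275.87662023174965], [0.0, 381.93894069377365, 208.32033563335503], [0.0, 0.0, 1.0]] -0.10207904199580935 {'world_from_camera': [[-0.073, 0.7638, -0.6413, 1.1445], [0.9972, 0.0667, -0.034, 0.0334], [0.0168, -0.642, -0.7665, 0.8335], [0.0, 0.0, 0.0, 1.0]]}
side [[397.4702550580486, 0.0, 277.5802384483822], [0.0, 397.4702550580486, 207.81926248990152], [0.0, 0.0, 1.0]] -0.05627242964085657 {'world_from_camera': [[0.9832, -0.1287, 0.1292, 0.4214], [-0.1817, -0.6313, 0.7539, -0.7052], [-0.0155, -0.7648, -0.6441, 0.7078], [0.0, 0.0, 0.0, 1.0]]}
wrist [[292.9670561449393, 0.0, 278.51093627429276], [0.0, 292.9670561449393, 203.7474950781892], [0.0, 0.0, 1.0]] -0.03976841602289726 {'hand_eye': [[1.0, -0.0003, -0.0001, -0.0003], [0.0003, 0.9536, 0.301, -0.0786], [-0.0, -0.301, 0.9536, -0.1431], [0.0, 0.0, 0.0, 1.0]]}
```

View pics/scene0.png

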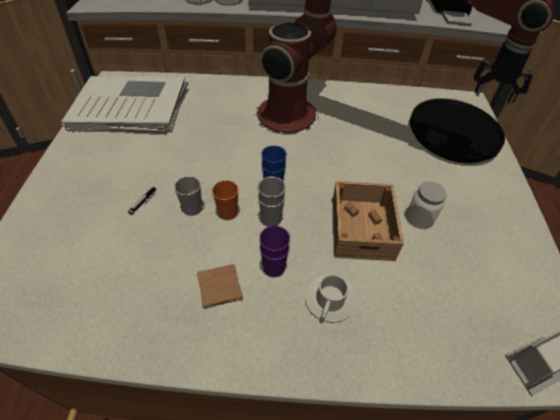

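View pics/side0.png

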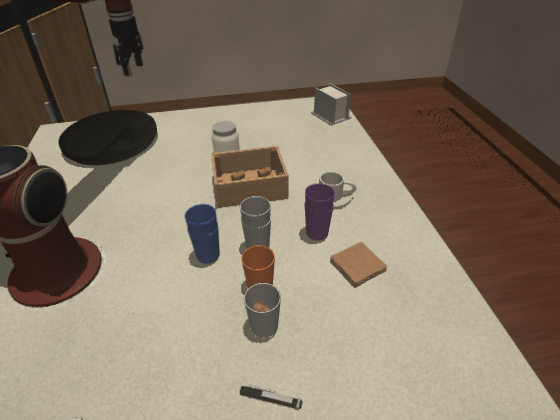

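View pics/wrist0.png

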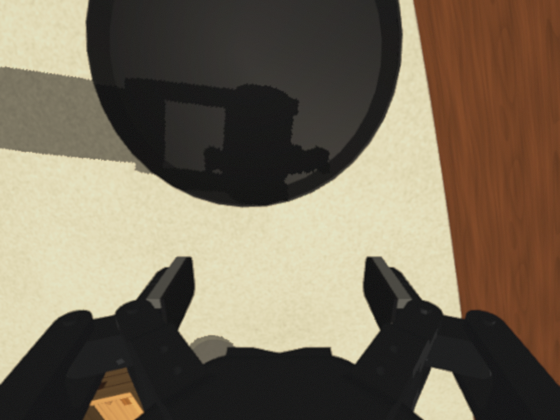

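```bash
cat >> h.py <<'E'
def cloud(f,T=None):
    H,W=f['z_map'].shape; u,v=np.meshgrid(np.arange(W),np.arange(H))
    pts=np.stack([u,v],-1).reshape(-1,1,2).astype(np.float64)
    n=cv2.undistortPoints(pts,f['K'],np.array([f['k1'],0,0,0,0.])).reshape(H,W,2)
    z=f['z_map']; P=np.dstack([n*z[...,None],z])
    if T is None: T=f['world_from_camera'] if 'world_from_camera' in f else tcpT(f['state'])@f['hand_eye']
    Q=P@T[:3,:3].T+T[:3,3]; Q[z<=0]=np.nan; return Q
def tcpT(s):
    from scipy.spatial.transform import Rotation as R
    q=s['tool_rot']; T=np.eye(4); T[:3,:3]=R.from_quat([q[1],q[2],q[3],q[0]]).as_matrix(); T[:3,3]=s['tool_pos']; return T
def crop(fn,out,x0,y0,x1,y1,k):
    im=cv2.imread('pics/'+fn+'.png')[y0:y1,x0:x1]; cv2.imwrite('pics/'+out+'.png',cv2.resize(im,None,fx=k,fy=k,interpolation=cv2.INTER_CUBIC))
def circ(xy):
    A=np.c_[2*xy,np.ones(len(xy))]; b=(xy**2).sum(1); s=np.linalg.lstsq(A,b,rcond=None)[0]; return s[0],s[1],np.sqrt(s[2]+s[0]**2+s[1]**2)
E
python3 - <<'E'
from h import *
crop('scene0','c1',120,130,460,330,2.3); crop('side0','c2',170,110,400,350,2.4)
for n,boxes in [('scene0',dict(beaker=(172,172,206,218),stack=(255,174,289,228),orange=(211,178,242,222),jar=(408,180,450,230),crate=(330,178,405,262),blue=(258,144,290,180),purple=(258,224,292,278),cup=(300,270,360,325))),('side0',dict(beaker=(242,282,284,340),stack=(238,195,275,248),orange=(240,244,278,284),jar=(208,120,242,155),crate=(208,145,292,206)))]:
    Q=cloud(load(n))
    for k,(a,b,c,d) in boxes.items():
        q=Q[b:d,a:c].reshape(-1,3); q=q[np.isfinite(q).all(1)]
        zt=np.percentile(q[:,2],99.5); m=q[q[:,2]>zt-0.005]
        print(n,k,'ztop %.3f'%zt,len(m),'circ',np.round(circ(m[:,:2]),4),'med',np.round(np.median(m,0),3),m.min(0).round(3),m.max(0).round(3))
E
```

```text
scene0 beaker ztop 0.098 91 circ [ 0.4684 -0.2407  0.0339] med [ 0.464 -0.246  0.096] [ 0.433 -0.276  0.093] [ 0.503 -0.205  0.101]
scene0 stack ztop 0.134 128 circ [ 0.5349 -0.0087  0.0619] med [ 0.501 -0.01   0.132] [ 0.454 -0.05   0.129] [0.617 0.02  0.135]
scene0 orange ztop 0.098 87 circ [ 0.4754 -0.1378  0.033 ] med [ 0.475 -0.137  0.096] [ 0.439 -0.172  0.093] [ 0.51  -0.105  0.1  ]
scene0 jar ztop 0.118 427 circ [0.4485 0.4064 0.0264] med [0.449 0.406 0.116] [0.411 0.37  0.113] [0.485 0.444 0.121]
scene0 crate ztop 0.082 727 circ [0.5014 0.2364 0.1002] med [0.52  0.236 0.08 ] [0.397 0.156 0.078] [0.602 0.318 0.085]
scene0 blue ztop 0.135 115 circ [ 0.3949 -0.0201  0.0506] med [ 0.383 -0.021  0.133] [ 0.327 -0.053  0.13 ] [0.464 0.014 0.135]
scene0 purple ztop 0.134 128 circ [0.6442 0.0043 0.0337] med [0.643 0.005 0.132] [ 0.609 -0.03   0.129] [0.678 0.039 0.136]
scene0 cup ztop 0.064 174 circ [0.7191 0.146  0.0321] med [0.719 0.146 0.062] [0.684 0.113 0.059] [0.754 0.18  0.067]
side0 beaker ztop 0.099 193 circ [ 0.4669 -0.2422  0.0337] med [ 0.468 -0.239  0.097] [ 0.433 -0.278  0.094] [ 0.501 -0.207  0.1  ]
side0 stack ztop 0.136 132 circ [ 0.4874 -0.0157  0.0337] med [ 0.488 -0.018  0.134] [ 0.453 -0.051  0.131] [0.522 0.021 0.138]
side0 orange ztop 0.099 160 circ [ 0.4748 -0.1492  0.038 ] med [ 0.474 -0.141  0.097] [ 0.439 -0.212  0.094] [ 0.509 -0.103  0.101]
side0 jar ztop 0.117 230 circ [0.4466 0.4039 0.0267] med [0.447 0.402 0.115] [0.412 0.368 0.112] [0.483 0.444 0.118]
side0 crate ztop 0.135 84 circ [ 0.4607 -0.033   0.058 ] med [0.49  0.01  0.134] [ 0.383 -0.023  0.13 ] [0.522 0.021 0.137]
```

View pics/c1.png

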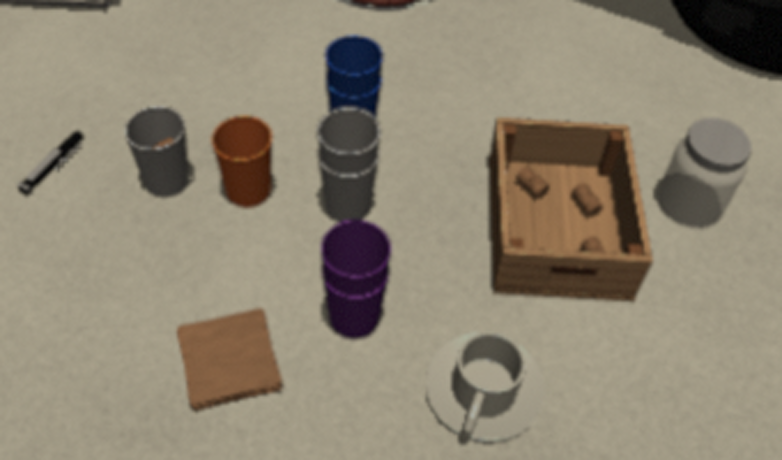

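View pics/c2.png

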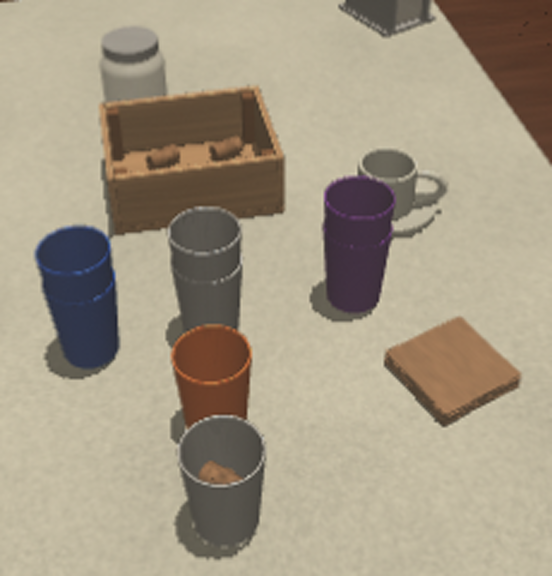

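carry_out(moves=[[[0,0,0,-0.5,0.8,-0.3,1],[0,0,0,-0.5,0.8,-0.3,1],[0,0,0,-0.5,0.8,-0.3,1],[0,0,0,-0.5,0.8,-0.3,1],[0,0,0,-0.5,0.8,-0.3,1],[0,0,0,-0.5,0.8,-0.3,1]]])

```text
time: 0.65
tool_pos: [0.3357, 0.4221, 0.3035]
tool_rot: [0.0, 0.806, 0.591, -0.0]
contact_force: [0.5, 1.1, -0.3]
gripper_width: 1.002
```

```bash
cat >> h.py <<'E'
import json,os
def rec():
    s=state(); L=json.load(open('log.json')) if os.path.exists('log.json') else []
    L.append([s['joint_pos'].tolist(),s['tool_pos'].tolist(),s['tool_rot'].tolist()]); json.dump(L,open('log.json','w'))
    T=tcpT(s); print('t %.2f q'%s['time'],s['joint_pos'].round(3),'p',s['tool_pos'].round(4),'\nx',T[:3,0].round(3),'y',T[:3,1].round(3),'z',T[:3,2].round(3),'w %.3f F'%s['gripper_width'],np.round(s['contact_force'],1),np.round(s['ft_torque'],2))
E
python3 -c "
from h import *
s=load('scene0')['state']; json.dump([[s['joint_pos'].tolist(),s['tool_pos'].tolist(),s['tool_rot'].tolist()]],open('log.json','w'))
rec()"
```

```text
t 0.65 q [ 0.761 -0.185  1.721 -0.     1.606 -0.505] p [0.3357 0.4221 0.3035] 
x [ 0.301  0.954 -0.   ] y [ 0.954 -0.301 -0.   ] z [-0. -0. -1.] w 1.002 F [ 0.5  1.1 -0.3] [ 0.01 -0.06  0.02]
```

carry_out(moves=[[[0,1,0,-0.6,0.7,0,1],[0,1,0,-0.6,0.7,-0.1,1],[0,1,0,-0.6,0.7,-0.1,1],[0,1,0,-0.6,0.7,-0.2,1],[0,1,0,-0.6,0.7,-0.2,1]]])

```text
time: 1.07
tool_pos: [0.432, 0.263, 0.3069]
tool_rot: [-0.128, 0.787, 0.577, 0.178]
contact_force: [0.2, 0.2, -0.3]
gripper_width: 1.005
```

```bash
python3 -c "
from h import *
rec()"
```

```text
t 1.07 q [ 0.185 -0.485  1.991  0.39   1.426 -1.098] p [0.432  0.263  0.3069] 
x [0.27  0.863 0.428] y [ 0.954 -0.3    0.004] z [ 0.132  0.407 -0.904] w 1.005 F [ 0.2  0.2 -0.3] [-0.2   0.02  0.02]
```

carry_out(moves=[[[0,1,1,-0.7,0.5,-0.3,1],[0,1,1,-0.7,0.5,-0.3,1],[0,1,1,-0.7,0.5,-0.3,1],[0,1,1,-0.7,0.5,-0.3,1]]])

```text
time: 1.4
tool_pos: [0.4548, 0.1215, 0.283]
tool_rot: [-0.254, 0.833, 0.4, 0.286]
contact_force: [1.3, -0.6, -1.1]
gripper_width: 1.002
```

```bash
cat > kin.py <<'E'
import numpy as np, json
from scipy.spatial.transform import Rotation as R
def rot(q):
    return (R.from_euler('z',q[0])*R.from_euler('y',q[1]+q[2])*R.from_euler('z',q[3])*R.from_euler('y',q[4])*R.from_euler('z',q[5]+np.pi)).as_matrix()
def rows(q):
    Z=R.from_euler('z',q[0]).as_matrix(); a=q[1];b=q[1]+q[2]
    cols=[Z[:,0],Z[:,1],[0,0,1],Z@[np.sin(a),0,np.cos(a)],Z@[np.sin(b),0,np.cos(b)],Z@[np.cos(b),0,-np.sin(b)],rot(q)[:,2]]
    return np.array(cols).T
def fit(L):
    A=np.vstack([rows(q) for q,_,_ in L]); b=np.concatenate([p for _,p,_ in L])
    x,res,rk,sv=np.linalg.lstsq(A,b,rcond=None); return x,A@x-b,sv
E
python3 -c "
from h import *; from kin import *
rec()
L=json.load(open('log.json'))
for q,p,w in L: print(np.degrees(R.from_matrix(rot(q)).inv()*R.from_quat([w[1],w[2],w[3],w[0]])).magnitude() if 0 else (R.from_matrix(rot(q)).inv()*R.from_quat([w[1],w[2],w[3],w[0]])).magnitude())
x,r,sv=fit(L); print(x.round(4),abs(r).max(),sv.round(3))
"
```

```text
t 1.40 q [-0.354 -0.572  2.176  0.786  1.516 -1.285] p [0.4548 0.1215 0.283 ] 
x [0.517 0.52  0.68 ] y [ 0.811 -0.552 -0.194] z [ 0.274  0.652 -0.707] w 1.002 F [ 1.3 -0.6 -1.1] [-0.34  0.11 -0.04]
3.571813657977144e-16
4.4291517201679557e-16
4.397857599616979e-16
4.0412728104402646e-16
[-0.      0.0742  0.238   0.4264  0.6099  0.0957  0.2795] 2.7755575615628914e-16 [3.903 2.845 2.053 0.546 0.381 0.089 0.08 ]
```

```bash
cat >> kin.py <<'E'
X=np.array([0,.0742,.238,.4264,.6099,.0957,.2795])
lo=np.array([-3.01,-1.01,.06,-1.02,.09,-3.14]);hi=np.array([3.01,2.22,2.58,4.17,2.62,3.14])
from scipy.optimize import least_squares
def fk(q): return rows(q)@X, rot(q)
def ik(p,Rm,q0=None,n=12):
    rng=np.random.default_rng(0); best=[]
    S=[q0] if q0 is not None else []
    S+= [rng.uniform(lo,hi) for _ in range(n)]
    for s in S:
        f=lambda q: np.r_[fk(q)[0]-p, 0.3*(R.from_matrix(rot(q).T@Rm)).as_rotvec()]
        r=least_squares(f,np.clip(s,lo+1e-3,hi-1e-3),bounds=(lo,hi),max_nfev=60)
        if r.cost<1e-8:
            if q0 is not None: return r.x
            if not any(np.abs(r.x-b).max()<.02 for b in best): best.append(r.x)
    return best if q0 is None else None
def toolR(psi,p,roll=0):
    # tool z at yaw psi, pitched down p (deg); roll about tool z; roll0: jaws level, camera (-y) up
    psi,p=np.radians([psi,p]); z=np.array([np.cos(psi)*np.cos(p),np.sin(psi)*np.cos(p),-np.sin(p)])
    x=np.array([np.sin(psi),-np.cos(psi),0]); y=np.cross(z,x)
    return np.c_[x,y,z]@R.from_euler('z',roll,degrees=True).as_matrix()
E
python3 - <<'E'
from kin import *
B=np.array([.4675,-.2415,.081]);S=np.array([.488,-.0147,.155]);C=np.array([.5,.23,.17])
for nm,G in [('beaker',B),('stack',S),('crate',C)]:
  for psi in (30,60,90):
    for p in (0,20,30):
      for roll in ((0,) if nm!='crate' else (-150,0,150)):
        Rm=toolR(psi,p if nm!='crate' else 0,roll)
        if nm=='crate' and p: continue
        for q in ik(G+.026*Rm[:,2],Rm,n=16): print(nm,psi,p,roll,q.round(2))
E
```

```text
beaker 30 0 0 [-1.15  0.39  2.13  1.49  1.63 -0.95]
beaker 30 20 0 [-1.11  0.15  2.18  1.27  1.38 -0.75]
beaker 30 30 0 [-1.07  0.06  2.19  1.14  1.27 -0.61]
beaker 60 0 0 [-1.06  0.57  1.84  1.15  1.92 -0.91]
beaker 60 20 0 [-1.04  0.38  1.89  0.97  1.71 -0.84]
beaker 60 30 0 [-1.01  0.29  1.92  0.87  1.6  -0.78]
beaker 90 0 0 [-0.92  0.73  1.57  0.85  2.21 -0.97]
beaker 90 20 0 [-0.91  0.56  1.64  0.68  1.99 -0.99]
beaker 90 30 0 [-0.89  0.47  1.68  0.61  1.87 -0.99]
stack 30 0 0 [-0.73 -0.14  2.52  1.8   1.35 -0.83]
stack 30 20 0 [-0.68 -0.44  2.52  1.42  1.09 -0.41]
stack 30 30 0 [-0.63 -0.51  2.49  1.19  1.02 -0.18]
stack 60 0 0 [-0.75  0.16  2.21  1.41  1.73 -0.81]
stack 60 20 0 [-0.71 -0.06  2.23  1.18  1.53 -0.62]
stack 60 30 0 [-0.67 -0.15  2.23  1.04  1.44 -0.51]
stack 90 0 0 [-0.64  0.39  1.91  1.11  2.03 -0.84]
stack 90 20 0 [-0.61  0.2   1.95  0.92  1.84 -0.78]
stack 90 30 0 [-0.59  0.12  1.96  0.82  1.75 -0.74]
crate 30 0 -150 [ 0.1  -0.22  2.54  2.56  0.84  2.51]
crate 30 0 0 [ 0.1  -0.22  2.54  2.56  0.84 -1.15]
crate 30 0 150 [ 0.1  -0.22  2.54  2.56  0.84  1.46]
crate 60 0 -150 [-0.17 -0.01  2.35  1.82  1.32  2.86]
crate 60 0 0 [-0.17 -0.01  2.35  1.82  1.32 -0.8 ]
crate 60 0 150 [-0.17 -0.01  2.35  1.82  1.32  1.81]
crate 90 0 -150 [-0.2   0.25  2.05  1.44  1.72  2.92]
crate 90 0 0 [-0.2   0.25  2.05  1.44  1.72 -0.75]
crate 90 0 150 [-0.2   0.25  2.05  1.44  1.72  1.87]
```

```bash
cat >> kin.py <<'E'
def sim(p,Rm,rws,post=False):
    for r in rws:
        w=np.array(r[:3])*np.radians(5); d=np.array(r[3:6])*.04; Rn=Rm@R.from_rotvec(w).as_matrix()
        p=p+(Rn if post else Rm)@d; Rm=Rn
    return p,Rm
E
cat > plan.py <<'E'
from h import *; from kin import *
def plan(p1,R1,N,g,q0=None,T0=None,dec=2):
    s=state(); T=tcpT(s) if T0 is None else T0; p0,R0=T[:3,3],T[:3,:3]; q=s['joint_pos'] if q0 is None else q0
    w=R.from_matrix(R0.T@R1).as_rotvec()/N; rws=[]; p,Rm=p0.copy(),R0.copy()
    for k in range(N):
        d=Rm.T@((p1-p)/(N-k)); wk=R.from_matrix(Rm.T@R1).as_rotvec()/(N-k)
        r=[round(float(v),dec) for v in wk/np.radians(5)]+[round(float(v),dec) for v in d/.04]+[g]
        rws.append([0 if v==0 else v for v in r]); p,Rm=sim(p,Rm,[r])
        qn=ik(p,Rm,q0=q,n=0)
        if qn is None: print('IK FAIL row',k); break
        if k%4==3 or k==N-1 or np.abs(qn-q).max()>.15: print(k,'q',qn.round(2),'dq',np.abs(qn-q).max().round(3),'p',p.round(3))
        q=qn
    print(json.dumps(rws)); print('end',p.round(4),'max',max(abs(v) for r in rws for v in r[:6])); return q,p,Rm
E
python3 - <<'E'
from plan import *
L=json.load(open('log.json'))
def T(e): w=e[2]; return np.array(e[1]),R.from_quat([w[1],w[2],w[3],w[0]]).as_matrix()
for i,rw in [(1,[[0,1,0,-.6,.7,z,1] for z in (0,-.1,-.1,-.2,-.2)]),(2,[[0,1,1,-.7,.5,-.3,1]]*4)]:
    for post in (0,1):
        p,Rm=sim(*T(L[i]),rw,post); print(p.round(4),T(L[i+1])[0].round(4))
# plan pregrasp
B=np.array([.4675,-.2415,.081]); Rg=toolR(60,20)
h=np.array([.5,.866,0])
G1=B+.027*Rg[:,2]-.10*h+[0,0,.17]
q,p,Rm=plan(G1,Rg,12,1)
q,p,Rm=plan(B+.027*Rg[:,2]-.10*h,Rg,8,1,q,np.block([[Rm,p[:,None]],[0,0,0,1]]))
E
```

```text
[0.4322 0.2626 0.306 ] [0.432  0.263  0.3069]
[0.4323 0.2629 0.2953] [0.432  0.263  0.3069]
[0.4548 0.1225 0.2823] [0.4548 0.1215 0.283 ]
[0.4435 0.1241 0.2689] [0.4548 0.1215 0.283 ]
3 q [-0.74 -0.38  2.12  0.87  1.76 -1.19] dq 0.084 p [ 0.446 -0.021  0.269]
7 q [-1.   -0.09  1.98  0.9   1.91 -0.98] dq 0.074 p [ 0.438 -0.164  0.256]
11 q [-1.18  0.19  1.77  0.95  1.99 -0.64] dq 0.095 p [ 0.43  -0.306  0.242]
[[0.29, 0.36, 1.28, -0.55, 0.47, -0.53, 1], [0.29, 0.36, 1.28, -0.48, 0.51, -0.56, 1], [0.29, 0.36, 1.28, -0.4, 0.54, -0.59, 1], [0.29, 0.36, 1.28, -0.32, 0.57, -0.62, 1], [0.29, 0.36, 1.28, -0.23, 0.58, -0.64, 1], [0.29, 0.36, 1.28, -0.15, 0.59, -0.66, 1], [0.29, 0.36, 1.27, -0.06, 0.58, -0.68, 1], [0.3, 0.35, 1.28, 0.03, 0.57, -0.69, 1], [0.29, 0.36, 1.27, 0.11, 0.54, -0.7, 1], [0.3, 0.35, 1.28, 0.19, 0.51, -0.71, 1], [0.29, 0.36, 1.27, 0.26, 0.47, -0.72, 1], [0.3, 0.35, 1.28, 0.34, 0.42, -0.73, 1]]
end [ 0.4301 -0.3063  0.2417] max 1.28
3 q [-1.18  0.31  1.79  0.9   1.9  -0.77] dq 0.033 p [ 0.43  -0.307  0.157]
7 q [-1.18  0.46  1.78  0.87  1.81 -0.88] dq 0.038 p [ 0.43  -0.306  0.072]
[[0, 0, 0, 0, 0.5, 0.18, 1], [0, 0, 0, 0, 0.5, 0.18, 1], [0, 0, 0, 0, 0.5, 0.18, 1], [0, 0, 0, 0, 0.5, 0.18, 1], [0, 0, 0, 0, 0.5, 0.18, 1], [0, 0, 0, 0, 0.5, 0.19, 1], [0, 0, 0, 0, 0.5, 0.18, 1], [0, 0, 0, 0, 0.49, 0.19, 1]]
end [ 0.4303 -0.306   0.0718] max 0.5
```

```bash
python3 - <<'E'
from plan import *
B=np.array([.4675,-.2415,.081]); Rg=toolR(60,20); h=np.array([.5,.866,0])
plan(B+.027*Rg[:,2]-.10*h+[0,0,.12],Rg,16,1)
E
```

```text
3 q [-0.65 -0.43  2.16  0.86  1.69 -1.24] dq 0.069 p [0.449 0.015 0.261]
7 q [-0.88 -0.2   2.08  0.88  1.81 -1.14] dq 0.058 p [ 0.442 -0.092  0.237]
11 q [-1.05  0.03  1.95  0.89  1.89 -0.96] dq 0.059 p [ 0.436 -0.199  0.215]
15 q [-1.18  0.26  1.79  0.92  1.93 -0.72] dq 0.069 p [ 0.43  -0.306  0.192]
[[0.22, 0.27, 0.96, -0.46, 0.37, -0.35, 1], [0.22, 0.27, 0.96, -0.42, 0.4, -0.36, 1], [0.22, 0.27, 0.96, -0.38, 0.42, -0.38, 1], [0.22, 0.27, 0.96, -0.34, 0.44, -0.4, 1], [0.22, 0.27, 0.96, -0.29, 0.46, -0.41, 1], [0.22, 0.27, 0.96, -0.24, 0.48, -0.43, 1], [0.22, 0.27, 0.96, -0.19, 0.49, -0.44, 1], [0.22, 0.27, 0.96, -0.14, 0.49, -0.46, 1], [0.22, 0.27, 0.96, -0.08, 0.49, -0.47, 1], [0.22, 0.27, 0.96, -0.03, 0.49, -0.48, 1], [0.22, 0.27, 0.95, 0.02, 0.48, -0.49, 1], [0.22, 0.27, 0.96, 0.07, 0.47, -0.49, 1], [0.22, 0.27, 0.95, 0.12, 0.45, -0.5, 1], [0.22, 0.26, 0.96, 0.17, 0.43, -0.51, 1], [0.22, 0.27, 0.95, 0.21, 0.4, -0.51, 1], [0.21, 0.26, 0.96, 0.26, 0.37, -0.51, 1]]
end [ 0.4302 -0.3062  0.1916] max 0.96
```

carry_out(moves=[[[0.22,0.27,0.96,-0.46,0.37,-0.35,1],[0.22,0.27,0.96,-0.42,0.4,-0.36,1],[0.22,0.27,0.96,-0.38,0.42,-0.38,1],[0.22,0.27,0.96,-0.34,0.44,-0.4,1],[0.22,0.27,0.96,-0.29,0.46,-0.41,1],[0.22,0.27,0.96,-0.24,0.48,-0.43,1],[0.22,0.27,0.96,-0.19,0.49,-0.44,1],[0.22,0.27,0.96,-0.14,0.49,-0.46,1]]])

```text
time: 2.07
tool_pos: [0.4422, -0.0919, 0.2363]
tool_rot: [-0.431, 0.867, 0.099, 0.228]
contact_force: [-0.0, 1.2, 0.0]
gripper_width: 1.002
```

carry_out(moves=[[[0.22,0.27,0.96,-0.08,0.49,-0.47,1],[0.22,0.27,0.96,-0.03,0.49,-0.48,1],[0.22,0.27,0.95,0.02,0.48,-0.49,1],[0.22,0.27,0.96,0.07,0.47,-0.49,1],[0.22,0.27,0.95,0.12,0.45,-0.5,1],[0.22,0.26,0.96,0.17,0.43,-0.51,1],[0.22,0.27,0.95,0.21,0.4,-0.51,1],[0.21,0.26,0.96,0.26,0.37,-0.51,1]]])

```text
time: 2.73
tool_pos: [0.431, -0.3057, 0.1909]
tool_rot: [-0.553, 0.792, -0.213, 0.145]
contact_force: [0.9, 0.1, 0.1]
gripper_width: 0.998
```

```bash
python3 - <<'E'
from h import *
rec(); snap('wrist','w1'); snap('side','s1')
f=load('w1'); Q=cloud(f)
m=np.isfinite(Q).all(2)&(Q[...,2]>.088)&(Q[...,2]<.105)&(np.abs(Q[...,0]-.4675)<.05)&(np.abs(Q[...,1]+.2415)<.05)
q=Q[m]; print(len(q),circ(q[:,:2]),q.min(0),q.max(0),np.argwhere(m).min(0),np.argwhere(m).max(0))
E
```

```text
t 2.73 q [-1.179  0.258  1.786  0.916  1.934 -0.712] p [ 0.431  -0.3057  0.1909] 
x [ 0.867 -0.498 -0.007] y [-0.178 -0.296 -0.938] z [ 0.465  0.815 -0.346] w 0.998 F [0.9 0.1 0.1] [-0.34  0.26 -0.04]
1229 (np.float64(0.46494606982325), np.float64(-0.24267176028107112), np.float64(0.03351289049639297)) [ 0.43031563 -0.277093    0.08800017] [ 0.5001732  -0.20691668  0.09839364] [242 242] [306 316]
```

View pics/w1.png

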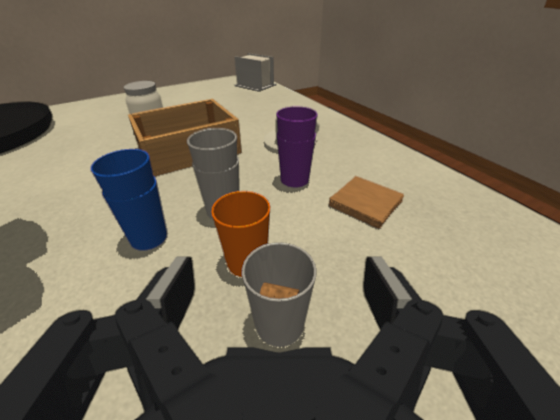

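View pics/s1.png

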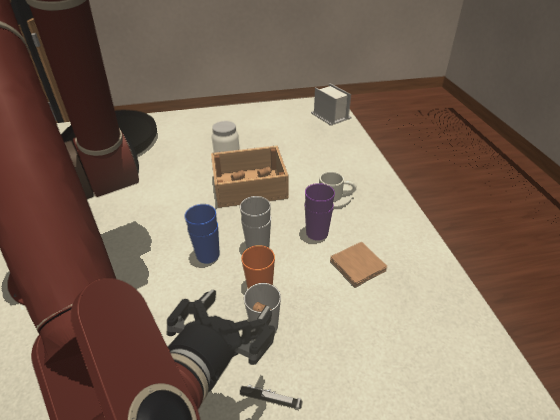

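```bash
python3 - <<'E'
from plan import *
Q=cloud(load('s1')); im=load('s1')['frame'].astype(int)
red=(im[...,0]>im[...,1]*1.6)&np.isfinite(Q).all(2)&(Q[...,2]>.03)
red[:,:]&=(np.arange(560)[None,:]<230)&(np.arange(420)[:,None]>270)
q=Q[red]; i=np.argsort(q[:,2])[:2000:100]; print(q[i].round(3))
dark=(im.sum(2)<120)&np.isfinite(Q).all(2)&(Q[...,2]>.03); dark[:280]=0; dark[:,290:]=0
q=Q[dark]; i=np.argsort(q[:,2])[:2000:100]; print(q[i].round(3))
s=state();T=tcpT(s); print('wrist ctr',T[:3,3]-.2795*T[:3,2])
# corkscrew
c=Q[380:412,236:305].reshape(-1,3); c=c[(c[:,2]>.008)&(c[:,2]<.03)]; print('corkscrew',c.min(0).round(3),c.max(0).round(3))
B=np.array([.466,-.242,.081]); Rg=toolR(60,20); h=np.array([.5,.866,0])
q,p,Rm=plan(B+.027*Rg[:,2]-.10*h,Rg,6,1)
plan(B+.027*Rg[:,2],Rg,6,1,q,np.block([[Rm,p[:,None]],[0,0,0,1]]))
E
```

```text
[[ 0.36  -0.499  0.254]
 [ 0.259 -0.496  0.275]
 [ 0.254 -0.499  0.279]
 [ 0.258 -0.486  0.282]
 [ 0.252 -0.487  0.284]
 [ 0.355 -0.49   0.286]
 [ 0.362 -0.477  0.287]
 [ 0.356 -0.485  0.289]
 [ 0.246 -0.494  0.29 ]
 [ 0.356 -0.476  0.291]
 [ 0.244 -0.495  0.293]
 [ 0.24  -0.496  0.294]
 [ 0.24  -0.496  0.295]
 [ 0.246 -0.463  0.296]
 [ 0.263 -0.513  0.297]
 [ 0.265 -0.513  0.298]
 [ 0.238 -0.481  0.3  ]
 [ 0.238 -0.471  0.301]
 [ 0.239 -0.45   0.302]
 [ 0.24  -0.458  0.303]]
[[ 0.34  -0.338  0.21 ]
 [ 0.398 -0.442  0.242]
 [ 0.391 -0.449  0.253]
 [ 0.376 -0.456  0.27 ]
 [ 0.346 -0.436  0.282]
 [ 0.245 -0.465  0.294]
 [ 0.241 -0.467  0.299]
 [ 0.242 -0.447  0.303]
 [ 0.239 -0.44   0.306]
 [ 0.233 -0.46   0.309]
 [ 0.227 -0.461  0.312]
 [ 0.224 -0.463  0.316]
 [ 0.24  -0.446  0.319]
 [ 0.357 -0.539  0.323]
 [ 0.356 -0.529  0.325]
 [ 0.22  -0.46   0.329]
 [ 0.35  -0.522  0.331]
 [ 0.35  -0.528  0.333]
 [ 0.345 -0.535  0.335]
 [ 0.341 -0.542  0.338]]
wrist ctr [ 0.30016328 -0.53463336  0.2866312 ]
corkscrew [ 0.404 -0.421  0.008] [ 0.508 -0.362  0.021]
3 q [-1.18  0.39  1.79  0.88  1.85 -0.83] dq 0.034 p [ 0.429 -0.306  0.111]
5 q [-1.18  0.46  1.78  0.87  1.81 -0.88] dq 0.036 p [ 0.429 -0.307  0.072]
[[0.01, 0.01, -0.01, -0.01, 0.46, 0.17, 1], [0.01, 0, -0.01, 0, 0.46, 0.17, 1], [0.01, 0.01, -0.01, -0.01, 0.46, 0.17, 1], [0.01, 0, -0.01, -0.01, 0.47, 0.17, 1], [0, 0.01, -0.01, 0, 0.46, 0.16, 1], [0.01, 0, -0.01, -0.01, 0.47, 0.16, 1]]
end [ 0.4286 -0.3068  0.0718] max 0.47
3 q [-1.09  0.4   1.86  0.93  1.74 -0.85] dq 0.024 p [ 0.462 -0.249  0.072]
5 q [-1.04  0.38  1.89  0.97  1.71 -0.84] dq 0.026 p [ 0.479 -0.22   0.072]
[[0, 0, 0, 0, -0.14, 0.39, 1], [0, 0, 0, 0, -0.14, 0.39, 1], [0, 0, 0, 0, -0.14, 0.39, 1], [0, 0, 0, 0, -0.15, 0.39, 1], [0, 0, 0, 0, -0.14, 0.4, 1], [0, 0, 0, 0, -0.15, 0.39, 1]]
end [ 0.4786 -0.2201  0.072 ] max 0.4
```

carry_out(moves=[[[0.01,0.01,-0.01,-0.01,0.46,0.17,1],[0.01,0,-0.01,0,0.46,0.17,1],[0.01,0.01,-0.01,-0.01,0.46,0.17,1],[0.01,0,-0.01,-0.01,0.47,0.17,1],[0,0.01,-0.01,0,0.46,0.16,1],[0.01,0,-0.01,-0.01,0.47,0.16,1],[0,0,0,0,0,0,1]]])

```text
time: 3.42
tool_pos: [0.4285, -0.3016, 0.0704]
tool_rot: [-0.556, 0.791, -0.21, 0.146]
contact_force: [-0.7, 1.4, -0.7]
gripper_width: 1.003
```

```bash
python3 - <<'E'
from h import *
rec(); f=snap('wrist','w2'); snap('scene','sc2'); Q=cloud(f)
m=np.isfinite(Q).all(2)&(Q[...,2]>.085)&(Q[...,2]<.105)&(np.abs(Q[...,0]-.4675)<.05)&(np.abs(Q[...,1]+.2415)<.05)
q=Q[m]; print(len(q),circ(q[:,:2]),q.min(0),q.max(0),np.argwhere(m).min(0),np.argwhere(m).max(0))
# all heights: fit cone axis in tool frame by slices
for z0 in (.03,.05,.07):
    m=np.isfinite(Q).all(2)&(abs(Q[...,2]-z0)<.006)&(np.abs(Q[...,0]-.4675)<.045)&(np.abs(Q[...,1]+.2415)<.045); q=Q[m]; print(z0,len(q),circ(q[:,:2]) if len(q)>10 else '')
E
```

```text
t 3.42 q [-1.18   0.455  1.791  0.869  1.813 -0.882] p [ 0.4285 -0.3016  0.0704] 
x [ 0.869 -0.495 -0.002] y [-0.17  -0.294 -0.94 ] z [ 0.465  0.817 -0.34 ] w 1.003 F [-0.7  1.4 -0.7] [-0.43  0.23 -0.  ]
3283 (np.float64(0.4648615493896682), np.float64(-0.24277189991079776), np.float64(0.03337205118300278)) [ 0.43014854 -0.2773939   0.08500898] [ 0.50000055 -0.20661342  0.09778873] [134 233] [199 335]
0.03 683 (np.float64(0.46539568750512134), np.float64(-0.24183238622948403), np.float64(0.029942582624874235))
0.05 858 (np.float64(0.4653969080457085), np.float64(-0.24183815564286676), np.float64(0.031402319561437915))
0.07 1970 (np.float64(0.4648413939539582), np.float64(-0.24279820875552738), np.float64(0.0319008313799268))
```

View pics/w2.png

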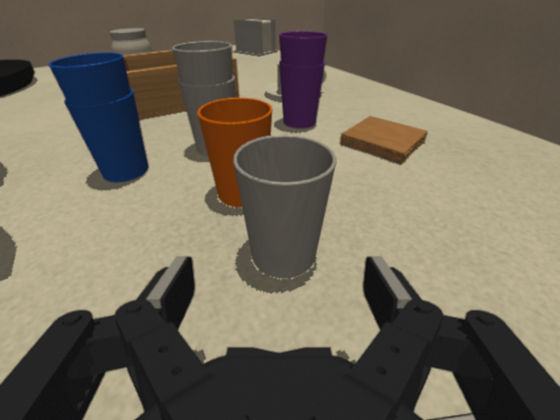

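carry_out(moves=[[[0,0,0,0.01,-0.14,0.37,1],[0,0,0,0.01,-0.14,0.37,1],[0,0,0,0.01,-0.14,0.37,1],[0,0,0,0.01,-0.14,0.37,1],[0,0,0,0.01,-0.14,0.37,1],[0,0,0,0.01,-0.14,0.37,1],[0,0,0,0,0,0,1]]])

```text
time: 4.1
tool_pos: [0.4794, -0.2195, 0.0747]
tool_rot: [-0.555, 0.792, -0.208, 0.147]
contact_force: [-0.6, 1.0, -0.1]
gripper_width: 0.998
```

```bash
python3 - <<'E'
from h import *
rec(); f=snap('wrist','w3'); snap('side','s3'); crop('s3','s3c',170,230,330,370,4)
E
```

```text
t 4.10 q [-1.039  0.376  1.891  0.966  1.712 -0.836] p [ 0.4794 -0.2195  0.0747] 
x [ 0.87  -0.493  0.002] y [-0.167 -0.298 -0.94 ] z [ 0.464  0.817 -0.342] w 0.998 F [-0.6  1.  -0.1] [-0.37  0.32  0.04]
```

View pics/w3.png

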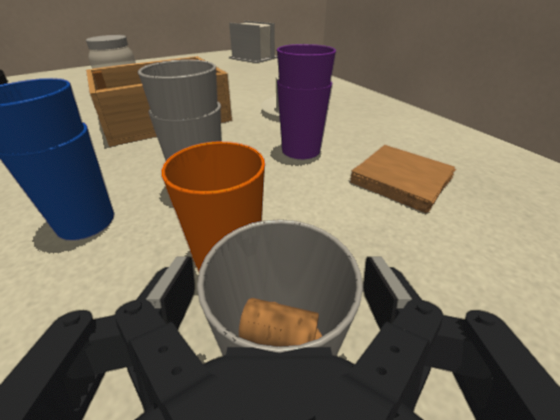

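View pics/s3c.png

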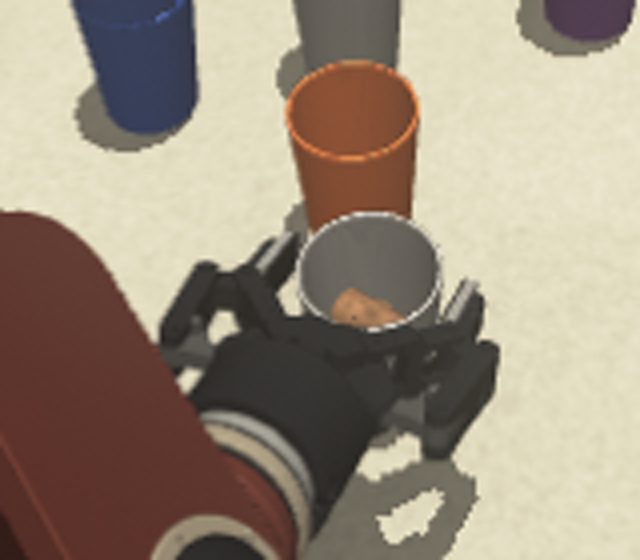

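carry_out(moves=[[[0,0,0,0,0.06,0,0.9],[0,0,0,0,0,0,0.6],[0,0,0,0,0,0,0.5],[0,0,0,0,0,0,0.4],[0,0,0,0,0,0,-1],[0,0,0,0,0,0,-1]]])

```text
time: 4.7
tool_pos: [0.4783, -0.2243, 0.0726]
tool_rot: [-0.554, 0.792, -0.21, 0.149]
contact_force: [-0.7, 0.1, 1.5]
gripper_width: 0.788
```

```bash
python3 - <<'E'
from h import *
rec(); f=snap('wrist','w4')
E
```

```text
t 4.70 q [-1.046  0.383  1.885  0.963  1.712 -0.841] p [ 0.4783 -0.2243  0.0726] 
x [ 0.868 -0.497  0.004] y [-0.167 -0.299 -0.939] z [ 0.468  0.815 -0.343] w 0.788 F [-0.7  0.1  1.5] [-0.28  0.11  0.  ]
```

View pics/w4.png

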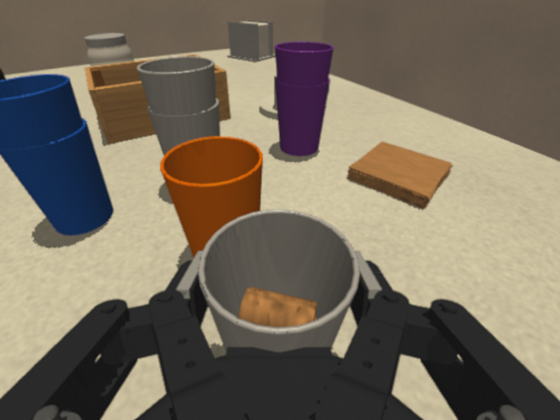

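carry_out(moves=[[[0,0,0,0,-0.2,-0.07,-1],[0,0,0,0,-0.35,-0.13,-1],[0,0,0,0,-0.35,-0.13,-1],[0,0,0,0,-0.35,-0.13,-1],[0,0,0,0,0,0,-1]]])

```text
time: 5.17
tool_pos: [0.4789, -0.225, 0.1283]
tool_rot: [-0.552, 0.793, -0.208, 0.15]
contact_force: [0.6, -0.2, -1.8]
gripper_width: 0.787
```

```bash
python3 - <<'E'
from h import *
rec(); f=snap('side','s5'); crop('s5','s5c',170,200,350,370,3.5)
E
```

```text
t 5.17 q [-1.045  0.277  1.894  0.976  1.764 -0.763] p [ 0.4789 -0.225   0.1283] 
x [ 0.868 -0.496  0.008] y [-0.165 -0.303 -0.939] z [ 0.468  0.814 -0.345] w 0.787 F [ 0.6 -0.2 -1.8] [-0.62  0.35 -0.06]
```

View pics/s5c.png

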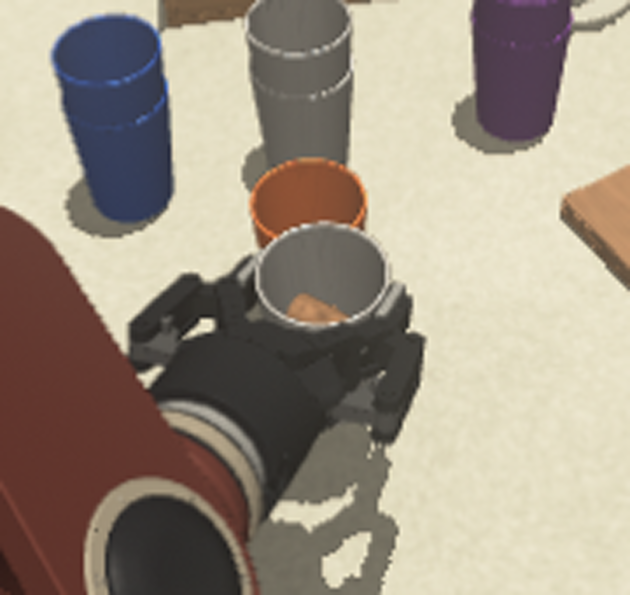

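```bash
python3 - <<'E'
from plan import *
Q=cloud(load('scene0')); m=np.isfinite(Q).all(2)&(Q[...,2]>.074)&(Q[...,2]<.088)&(Q[...,0]>.38)&(Q[...,0]<.63)&(Q[...,1]>.13)&(Q[...,1]<.34)
print('crate',cv2.minAreaRect(Q[m][:,:2].astype(np.float32)),cv2.boxPoints(cv2.minAreaRect(Q[m][:,:2].astype(np.float32))).round(3).tolist())
Gz=lambda p,Rm:p-.027*Rm[:,2]
s=state();T=tcpT(s);G0=T[:3,3]-.027*T[:3,2]; print('G0',G0)
Rg=toolR(60,20)
print('--lift'); q,p,Rm=plan(T[:3,3]+[0,0,.13],Rg,6,-1)
TT=lambda p,Rm:np.block([[Rm,p[:,None]],[0,0,0,1]])
Rp=toolR(45,0)
print('--across'); q,p,Rm=plan(np.array([.47,.275,.22])+.027*Rp[:,2],Rp,24,-1,q,TT(p,Rm))
print('--down'); q,p,Rm=plan(np.array([.47,.275,.17])+.027*Rp[:,2],Rp,4,-1,q,TT(p,Rm))
print('--roll');
for r in (50,100,125,150):
    Rr=toolR(45,0,r); q,p,Rm=plan(np.array([.47,.275,.17])+.027*Rp[:,2],Rr,10,-1,q,TT(p,Rm)); a=Rr@[0,-np.cos(.349),-np.sin(.349)]; print(r,'axis',a.round(2))
E
```

```text
crate ((0.4997803270816803, 0.23678965866565704), (0.20579126477241516, 0.1609078198671341), 0.5511654019355774) [[0.3959999978542328, 0.3160000145435333], [0.39800000190734863, 0.1550000011920929], [0.6029999852180481, 0.15700000524520874], [0.6019999980926514, 0.3179999887943268]]
G0 [ 0.46582734 -0.24658548  0.136086  ]
--lift
3 q [-1.05  0.13  1.89  1.01  1.85 -0.63] dq 0.035 p [ 0.478 -0.224  0.214]
5 q [-1.05  0.07  1.87  1.03  1.89 -0.56] dq 0.035 p [ 0.478 -0.225  0.257]
[[0.01, 0, 0.01, 0, -0.51, -0.19, -1], [0.01, 0, 0.01, 0, -0.51, -0.19, -1], [0, 0.01, 0.02, 0, -0.51, -0.18, -1], [0.01, 0, 0.01, 0, -0.51, -0.19, -1], [0, 0.01, 0.02, 0.01, -0.51, -0.18, -1], [0.01, 0, 0.01, 0, -0.5, -0.19, -1]]
end [ 0.4783 -0.2247  0.2567] max 0.51
--across
3 q [-0.98 -0.07  2.06  1.13  1.81 -0.53] dq 0.046 p [ 0.48  -0.138  0.251]
7 q [-0.88 -0.22  2.23  1.25  1.7  -0.5 ] dq 0.042 p [ 0.482 -0.052  0.245]
11 q [-0.73 -0.36  2.38  1.38  1.56 -0.47] dq 0.042 p [0.484 0.035 0.239]
15 q [-0.52 -0.47  2.5   1.54  1.36 -0.45] dq 0.059 p [0.486 0.121 0.232]
19 q [-0.25 -0.5   2.56  1.76  1.11 -
[... 2893 characters left out ...]
 0, 0, 0, -1], [0, 0, 0.5, 0, 0, 0, -1], [0, 0, 0.5, 0, 0, 0, -1], [0, 0, 0.5, 0, 0, 0, -1]]
end [0.4889 0.2941 0.1699] max 0.5
125 axis [ 0.3  -0.79 -0.54]
3 q [ 0.08 -0.19  2.52  2.24  0.98  1.39] dq 0.044 p [0.489 0.294 0.17 ]
7 q [ 0.08 -0.19  2.52  2.24  0.98  1.57] dq 0.044 p [0.489 0.294 0.17 ]
9 q [ 0.08 -0.19  2.52  2.24  0.98  1.66] dq 0.044 p [0.489 0.294 0.17 ]
[[0, 0, 0.5, 0, 0, 0, -1], [0, 0, 0.5, 0, 0, 0, -1], [0, 0, 0.5, 0, 0, 0, -1], [0, 0, 0.5, 0, 0, 0, -1], [0, 0, 0.5, 0, 0, 0, -1], [0, 0, 0.5, 0, 0, 0, -1], [0, 0, 0.5, 0, 0, 0, -1], [0, 0, 0.5, 0, 0, 0, -1], [0, 0, 0.5, 0, 0, 0, -1], [0, 0, 0.5, 0, 0, 0, -1]]
end [0.4889 0.2941 0.1699] max 0.5
150 axis [ 0.09 -0.57 -0.81]
```

```bash
python3 - <<'E'
from plan import *
s=state();T=tcpT(s)
Rg=toolR(60,20)
TT=lambda p,Rm:np.block([[Rm,p[:,None]],[0,0,0,1]])
print('--lift'); q,p,Rm=plan(T[:3,3]+[.01,0,.12],Rg,6,-1)
Rp=toolR(45,10); z=.027*Rp[:,2]
print('--across'); q,p,Rm=plan(np.array([.50,.275,.24])+z,Rp,24,-1,q,TT(p,Rm))
print('--down'); q,p,Rm=plan(np.array([.50,.275,.17])+z,Rp,6,-1,q,TT(p,Rm))
q0,p0,R0=q,p,Rm
E
```

```text
--lift
3 q [-1.04  0.15  1.88  1.01  1.83 -0.63] dq 0.034 p [ 0.486 -0.224  0.207]
5 q [-1.03  0.1   1.86  1.03  1.87 -0.56] dq 0.034 p [ 0.489 -0.225  0.247]
[[0.01, 0, 0.01, 0.04, -0.48, -0.15, -1], [0.01, 0, 0.01, 0.04, -0.48, -0.15, -1], [0, 0.01, 0.02, 0.04, -0.47, -0.15, -1], [0.01, 0, 0.01, 0.04, -0.48, -0.15, -1], [0, 0.01, 0.02, 0.03, -0.47, -0.16, -1], [0.01, 0, 0.01, 0.04, -0.48, -0.15, -1]]
end [ 0.4886 -0.2245  0.2467] max 0.48
--across
3 q [-0.95 -0.05  2.03  1.12  1.77 -0.52] dq 0.042 p [ 0.494 -0.138  0.245]
7 q [-0.83 -0.21  2.19  1.21  1.65 -0.47] dq 0.039 p [ 0.499 -0.052  0.243]
11 q [-0.68 -0.36  2.32  1.32  1.49 -0.4 ] dq 0.044 p [0.504 0.035 0.241]
15 q [-0.47 -0.47  2.42  1.43  1.28 -0.34] dq 0.06 p [0.509 0.121 0.239]
19 q [-0.21 -0.52  2.47  1.56  1.01 -0.33] dq 0.074 p [0.514 0.207 0.237]
23 q [ 0.08 -0.45  2.45  1.8   0.72 -0.45] dq 0.072 p [0.519 0.294 0.235]
[[0.08, 0.12, 0.03, -0.24, -0.15, 0.46, -1], [0.08, 0.12, 0.03, -0.25, -0.15, 0.46, -1], [0.08, 0.12, 0.03, -0.25, -0.15, 0.46, -1], [0.08, 0.12, 0.03, -0.26, -0.14, 0.45, -1], [0.08, 0.12, 0.03, -0.
[... 557 characters left out ...]
 0.03, -0.33, -0.09, 0.42, -1], [0.09, 0.12, 0.04, -0.33, -0.08, 0.42, -1], [0.08, 0.13, 0.03, -0.34, -0.08, 0.42, -1], [0.09, 0.12, 0.04, -0.34, -0.08, 0.41, -1], [0.08, 0.13, 0.03, -0.35, -0.07, 0.41, -1], [0.09, 0.12, 0.04, -0.35, -0.07, 0.41, -1], [0.08, 0.12, 0.03, -0.36, -0.06, 0.4, -1]]
end [0.5187 0.2938 0.2355] max 0.46
--down
3 q [ 0.08 -0.32  2.45  1.94  0.76 -0.64] dq 0.048 p [0.519 0.294 0.188]
5 q [ 0.08 -0.25  2.45  2.01  0.79 -0.74] dq 0.048 p [0.519 0.294 0.165]
[[0, 0, 0, 0, 0.29, 0.05, -1], [0, 0, 0, 0, 0.29, 0.05, -1], [0, 0, 0, 0, 0.29, 0.05, -1], [0, 0, 0, 0, 0.29, 0.05, -1], [0, 0, 0, 0, 0.28, 0.05, -1], [0, 0, 0, 0, 0.29, 0.06, -1]]
end [0.5188 0.2939 0.1652] max 0.29
```

carry_out(moves=[[[0.01,0,0.01,0.04,-0.48,-0.15,-1],[0.01,0,0.01,0.04,-0.48,-0.15,-1],[0,0.01,0.02,0.04,-0.47,-0.15,-1],[0.01,0,0.01,0.04,-0.48,-0.15,-1],[0,0.01,0.02,0.03,-0.47,-0.16,-1],[0.01,0,0.01,0.04,-0.48,-0.15,-1]]])

```text
time: 5.72
tool_pos: [0.488, -0.2237, 0.245]
tool_rot: [-0.556, 0.79, -0.213, 0.146]
contact_force: [0.3, -0.2, -2.8]
gripper_width: 0.786
```

carry_out(moves=[[[0.08,0.12,0.03,-0.24,-0.15,0.46,-1],[0.08,0.12,0.03,-0.25,-0.15,0.46,-1],[0.08,0.12,0.03,-0.25,-0.15,0.46,-1],[0.08,0.12,0.03,-0.26,-0.14,0.45,-1],[0.08,0.12,0.03,-0.26,-0.14,0.45,-1],[0.08,0.12,0.03,-0.27,-0.13,0.45,-1],[0.08,0.12,0.03,-0.27,-0.13,0.45,-1],[0.08,0.12,0.03,-0.28,-0.13,0.45,-1]]])

```text
time: 6.38
tool_pos: [0.4982, -0.0499, 0.2405]
tool_rot: [-0.57, 0.765, -0.241, 0.18]
contact_force: [0.3, 0.5, -2.1]
gripper_width: 0.788
```

carry_out(moves=[[[0.08,0.12,0.03,-0.28,-0.12,0.44,-1],[0.08,0.12,0.03,-0.29,-0.12,0.44,-1],[0.08,0.12,0.03,-0.29,-0.12,0.44,-1],[0.08,0.12,0.03,-0.3,-0.11,0.44,-1],[0.09,0.12,0.04,-0.3,-0.11,0.43,-1],[0.08,0.12,0.03,-0.31,-0.1,0.43,-1],[0.09,0.12,0.04,-0.31,-0.1,0.43,-1],[0.08,0.12,0.03,-0.32,-0.1,0.43,-1]]])

```text
time: 7.05
tool_pos: [0.5079, 0.1223, 0.2372]
tool_rot: [-0.582, 0.738, -0.268, 0.212]
contact_force: [1.0, 0.9, -1.4]
gripper_width: 0.79
```

carry_out(moves=[[[0.09,0.12,0.04,-0.32,-0.09,0.42,-1],[0.08,0.12,0.03,-0.33,-0.09,0.42,-1],[0.09,0.12,0.04,-0.33,-0.08,0.42,-1],[0.08,0.13,0.03,-0.34,-0.08,0.42,-1],[0.09,0.12,0.04,-0.34,-0.08,0.41,-1],[0.08,0.13,0.03,-0.35,-0.07,0.41,-1],[0.09,0.12,0.04,-0.35,-0.07,0.41,-1],[0.08,0.12,0.03,-0.36,-0.06,0.4,-1]]])

```text
time: 7.72
tool_pos: [0.5173, 0.295, 0.2341]
tool_rot: [-0.594, 0.708, -0.295, 0.244]
contact_force: [0.3, -0.3, -1.2]
gripper_width: 0.785
```

```bash
python3 - <<'E'
from plan import *
rec(); snap('scene','sc6'); snap('side','s6')
Rp=toolR(45,10); z=.027*Rp[:,2]
plan(np.array([.50,.275,.17])+z,Rp,6,-1)
a=cv2.imread('pics/sc6.png')[60:340,120:470]; b=cv2.imread('pics/s6.png')[50:330,60:410]
cv2.imwrite('pics/m6.png',np.hstack([a,b]))
E
```

```text
t 7.72 q [ 0.08  -0.453  2.448  1.8    0.716 -0.444] p [0.5173 0.295  0.2341] 
x [ 0.707 -0.707 -0.004] y [-0.127 -0.121 -0.985] z [ 0.696  0.697 -0.175] w 0.785 F [ 0.3 -0.3 -1.2] [-0.5   0.48 -0.01]
3 q [ 0.08 -0.32  2.45  1.94  0.76 -0.64] dq 0.05 p [0.518 0.295 0.188]
5 q [ 0.08 -0.25  2.45  2.01  0.79 -0.74] dq 0.047 p [0.519 0.294 0.165]
[[0, 0.01, -0.01, 0.02, 0.28, 0.05, -1], [0.01, 0.01, -0.01, 0.02, 0.28, 0.05, -1], [0, 0.01, -0.01, 0.02, 0.28, 0.05, -1], [0.01, 0.02, -0.01, 0.02, 0.28, 0.05, -1], [0, 0.01, -0.01, 0.02, 0.28, 0.05, -1], [0.01, 0.02, 0, 0.01, 0.28, 0.04, -1]]
end [0.5186 0.2939 0.1652] max 0.28
```

View pics/m6.png

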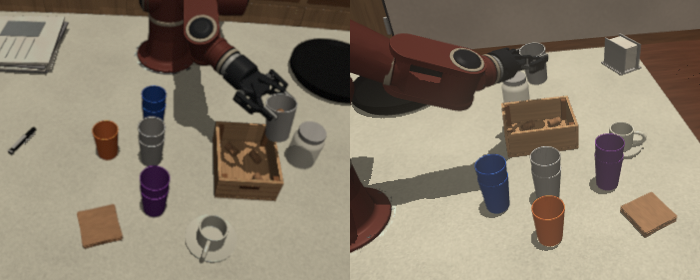

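carry_out(moves=[[[0,0,1,0,0,0,-1],[0,0,1,0,0,0,-1],[0,0,1,0,0,0,-1],[0,0,1,0,0,0,-1],[0,0,1,0,0,0,-1],[0,0,1,0,0,0,-1],[0,0,1,0,0,0,-1],[0,0,1,0,0,0,-1]]])

```text
time: 8.48
tool_pos: [0.518, 0.2932, 0.2344]
tool_rot: [0.642, -0.563, 0.52, -0.025]
contact_force: [-0.3, 0.4, -1.9]
gripper_width: 0.786
```

```bash
python3 - <<'E'
from plan import *
rec()
Rp=toolR(45,10,80); z=.027*Rp[:,2]
plan(np.array([.50,.275,.165])+z,Rp,8,-1)
E
```

```text
t 8.48 q [ 0.075 -0.453  2.448  1.796  0.72   0.261] p [0.518  0.2932 0.2344] 
x [ 0.458 -0.618 -0.639] y [-0.553  0.365 -0.749] z [ 0.696  0.696 -0.175] w 0.786 F [-0.3  0.4 -1.9] [-0.58  0.52 -0.02]
3 q [ 0.08 -0.35  2.45  1.91  0.75  0.45] dq 0.046 p [0.518 0.293 0.197]
7 q [ 0.08 -0.23  2.45  2.02  0.79  0.64] dq 0.047 p [0.519 0.294 0.16 ]
[[0, 0, 0.99, 0.15, 0.17, 0.04, -1], [0, 0, 0.99, 0.16, 0.16, 0.04, -1], [0, 0, 0.99, 0.18, 0.15, 0.04, -1], [0, 0, 0.99, 0.19, 0.13, 0.05, -1], [0, 0, 0.99, 0.2, 0.11, 0.04, -1], [0, 0, 0.98, 0.2, 0.09, 0.05, -1], [0, -0.01, 0.99, 0.21, 0.08, 0.04, -1], [0.01, 0, 0.98, 0.22, 0.06, 0.05, -1]]
end [0.5188 0.2939 0.1604] max 0.99
```

carry_out(moves=[[[0,0,0.99,0.15,0.17,0.04,-1],[0,0,0.99,0.16,0.16,0.04,-1],[0,0,0.99,0.18,0.15,0.04,-1],[0,0,0.99,0.19,0.13,0.05,-1],[0,0,0.99,0.2,0.11,0.04,-1],[0,0,0.98,0.2,0.09,0.05,-1],[0,-0.01,0.99,0.21,0.08,0.04,-1],[0.01,0,0.98,0.22,0.06,0.05,-1]]])

```text
time: 9.15
tool_pos: [0.5192, 0.2937, 0.1603]
tool_rot: [0.613, -0.354, 0.679, 0.193]
contact_force: [1.0, -0.7, -2.3]
gripper_width: 0.782
```

```bash
python3 - <<'E'
from plan import *
rec(); snap('scene','sc7'); snap('side','s7')
a=cv2.imread('pics/sc7.png')[130:330,240:480]; b=cv2.imread('pics/s7.png')[80:280,120:360]
cv2.imwrite('pics/m7.png',cv2.resize(np.hstack([a,b]),None,fx=1.66,fy=1.66,interpolation=cv2.INTER_CUBIC))
E
```

```text
t 9.15 q [ 0.076 -0.231  2.449  2.025  0.794  0.64 ] p [0.5192 0.2937 0.1603] 
x [ 0.002 -0.244 -0.97 ] y [-0.717  0.675 -0.172] z [ 0.697  0.696 -0.174] w 0.782 F [ 1.  -0.7 -2.3] [-0.61  0.52 -0.01]
```

View pics/m7.png

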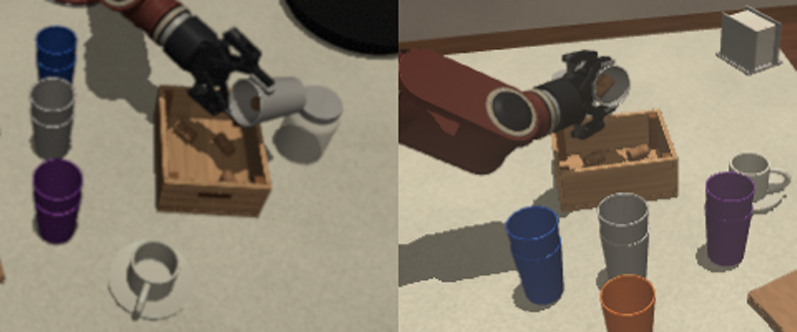

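carry_out(moves=[[[0,0,0.7,0,0,0,-1],[0,0,0.7,0,0,0,-1],[0,0,0.7,0,0,0,-1],[0,0,0.6,0,0,0,-1],[0,0,0.5,0,0,0,-1],[0,0,0.5,0,0,0,-1],[0,0,0.4,0,0,0,-1],[0,0,0.4,0,0,0,-1]]])

```text
time: 9.92
tool_pos: [0.5196, 0.2942, 0.1623]
tool_rot: [0.565, -0.217, 0.734, 0.308]
contact_force: [-0.3, -0.1, -2.3]
gripper_width: 0.785
```

carry_out(moves=[[[0,0,0.4,0,0,0,-1],[0,0,0.4,0,0,0,-1],[0,0,0.4,0,0,0,-1],[0,0,0.4,0,0,0,-1],[0,0,0.4,0,0,0,-1],[0,0,0.4,0,0,0,-1],[0,0,0.4,0,0,0,-1],[0,0,0.4,0,0,0,-1]]])

```text
time: 10.58
tool_pos: [0.5196, 0.2942, 0.1623]
tool_rot: [0.517, -0.112, 0.757, 0.383]
contact_force: [-0.3, 0.5, -1.7]
gripper_width: 0.786
```

```bash
python3 - <<'E'
from plan import *
rec(); snap('scene','sc8'); snap('side','s8')
a=cv2.imread('pics/sc8.png')[130:330,240:480]; b=cv2.imread('pics/s8.png')[80:280,120:360]
cv2.imwrite('pics/m8.png',cv2.resize(np.hstack([a,b]),None,fx=1.66,fy=1.66,interpolation=cv2.INTER_CUBIC))
E
```

```text
t 10.58 q [ 0.077 -0.234  2.448  2.023  0.793  1.31 ] p [0.5196 0.2942 0.1623] 
x [-0.44   0.226 -0.869] y [-0.566  0.681  0.464] z [ 0.697  0.697 -0.172] w 0.786 F [-0.3  0.5 -1.7] [-0.59  0.5  -0.03]
```

View pics/m8.png

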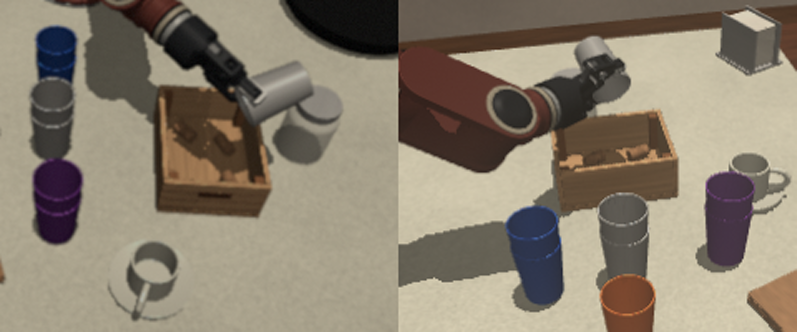

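carry_out(moves=[[[0,0,0.3,0,0,0,-1],[0,0,0.3,0,0,0,-1],[0,0,0.3,0,0,0,-1],[0,0,0.3,0,0,0,-1],[0,0,0.3,0,0,0,-1],[0,0,0.3,0,0,0,-1],[0,0,0.3,0,0,0,-1],[0,0,0.3,0,0,0,-1]]])

```text
time: 11.35
tool_pos: [0.5196, 0.2944, 0.1625]
tool_rot: [0.474, -0.033, 0.765, 0.435]
contact_force: [0.5, 0.4, -2.2]
gripper_width: 0.784
```

```bash
python3 - <<'E'
from plan import *
rec(); snap('scene','sc9'); snap('side','s9')
a=cv2.imread('pics/sc9.png')[130:330,240:480]; b=cv2.imread('pics/s9.png')[80:280,120:360]
cv2.imwrite('pics/m9.png',cv2.resize(np.hstack([a,b]),None,fx=1.66,fy=1.66,interpolation=cv2.INTER_CUBIC))
E
```

```text
t 11.35 q [ 0.077 -0.234  2.448  2.024  0.793  1.519] p [0.5196 0.2944 0.1625] 
x [-0.548  0.363 -0.754] y [-0.463  0.619  0.635] z [ 0.696  0.697 -0.171] w 0.784 F [ 0.5  0.4 -2.2] [-0.59  0.5  -0.  ]
```

View pics/m9.png

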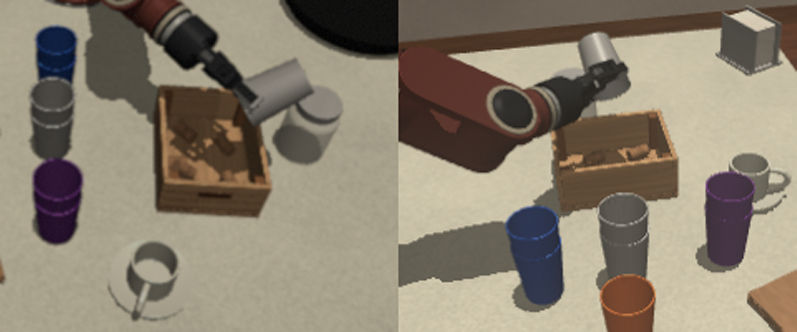

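carry_out(moves=[[[0,0,0.5,0,0,0,-1],[0,0,0.5,0,0,0,-1],[0,0,0.5,0,0,0,-1],[0,0,0.5,0,0,0,-1],[0,0,0.5,0,0,0,-1],[0,0,0.5,0,0,0,-1],[0,0,0.5,0,0,0,-1],[0,0,0.5,0,0,0,-1]]])

```text
time: 12.12
tool_pos: [0.5196, 0.2946, 0.1624]
tool_rot: [0.391, 0.101, 0.759, 0.511]
contact_force: [-0.0, -0.2, -1.0]
gripper_width: 0.788
```

carry_out(moves=[[[0,0,0.5,0,0,0,-1],[0,0,0.5,0,0,0,-1],[0,0,0,0,0,0,-1],[0,0,0,0,0,0,-1],[0,0,0,0,0,0,-1],[0,0,0,0,0,0,-1]]])

```text
time: 12.62
tool_pos: [0.5195, 0.2947, 0.1623]
tool_rot: [0.369, 0.133, 0.753, 0.528]
contact_force: [0.1, 0.0, -2.0]
gripper_width: 0.786
```

```bash
python3 - <<'E'
from plan import *
rec(); snap('scene','sc10'); snap('side','s10')
a=cv2.imread('pics/sc10.png')[130:330,240:480]; b=cv2.imread('pics/s10.png')[80:280,120:360]
cv2.imwrite('pics/m10.png',cv2.resize(np.hstack([a,b]),None,fx=1.66,fy=1.66,interpolation=cv2.INTER_CUBIC))
crop('sc10','c10',325,170,410,270,6)
E
```

```text
t 12.62 q [ 0.078 -0.233  2.448  2.025  0.794  1.954] p [0.5195 0.2947 0.1623] 
x [-0.693  0.59  -0.414] y [-0.188  0.407  0.894] z [ 0.696  0.697 -0.171] w 0.786 F [ 0.1  0.  -2. ] [-0.53  0.58 -0.01]
```

View pics/m10.png

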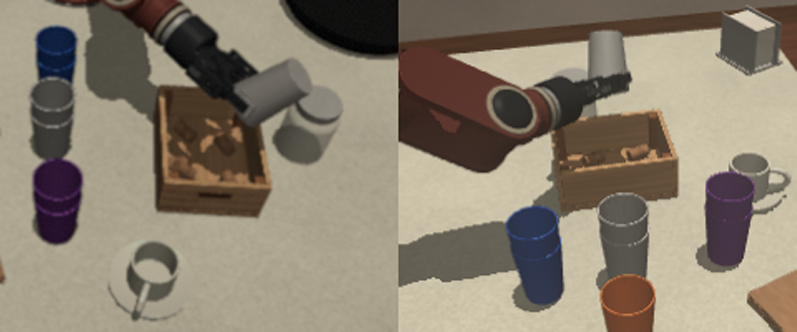

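View pics/c10.png

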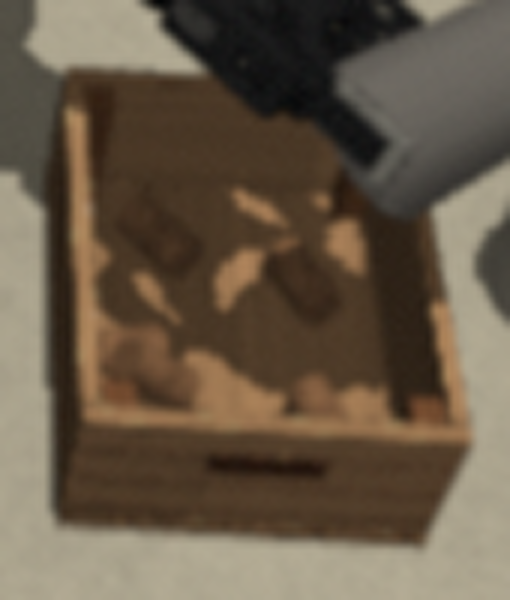

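carry_out(moves=[[[0,0,0.8,0,0,0,-1],[0,0,0.8,0,0,0,-1],[0,0,0.8,0,0,0,-1],[0,0,0.8,0,0,0,-1],[0,0,0.8,0,0,0,-1],[0,0,0,0,0,0,-1],[0,0,0,0,0,0,-1],[0,0,0,0,0,0,-1]]])

```text
time: 13.38
tool_pos: [0.5195, 0.2947, 0.1623]
tool_rot: [0.271, 0.262, 0.719, 0.584]
contact_force: [0.2, 0.7, -1.3]
gripper_width: 0.787
```

```bash
python3 - <<'E'
from plan import *
rec(); snap('scene','sc11'); snap('side','s11'); snap('wrist','w11')
a=cv2.imread('pics/sc11.png')[170:270,325:445]; b=cv2.imread('pics/s11.png')[90:210,190:310]
cv2.imwrite('pics/m11.png',np.hstack([cv2.resize(a,(480,400),interpolation=cv2.INTER_CUBIC),cv2.resize(b,(320,400)) if 0 else cv2.resize(b,(300,400),interpolation=cv2.INTER_CUBIC)]))
E
```

```text
t 13.38 q [ 0.078 -0.233  2.448  2.025  0.794  2.303] p [0.5195 0.2947 0.1623] 
x [-0.715  0.694 -0.084] y [0.06  0.181 0.982] z [ 0.696  0.697 -0.171] w 0.787 F [ 0.2  0.7 -1.3] [-0.53  0.5   0.05]
```

View pics/m11.png

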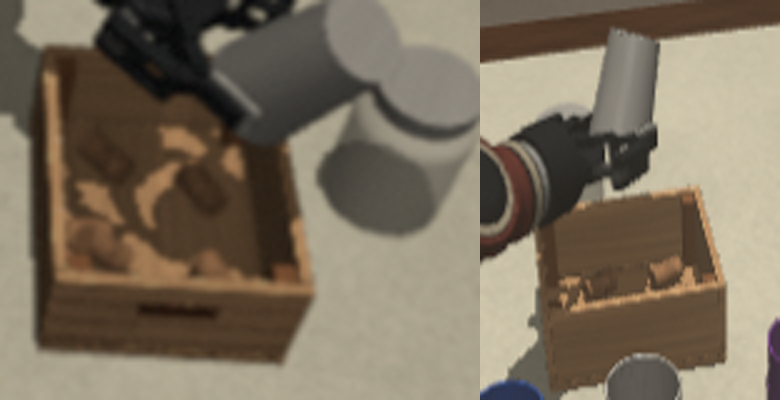

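View pics/w11.png

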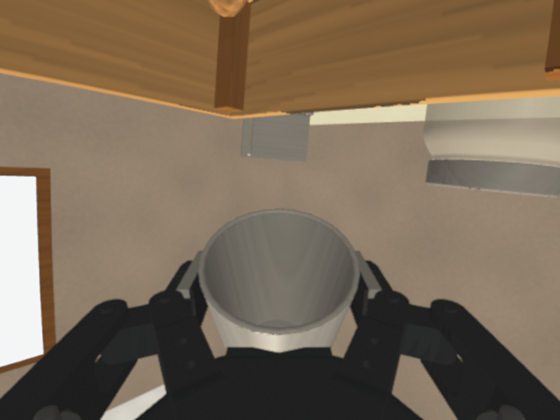

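```bash
python3 - <<'E'
from plan import *
TT=lambda p,Rm:np.block([[Rm,p[:,None]],[0,0,0,1]])
q=None;T0=None
Rp=toolR(45,10,90); q,p,Rm=plan(np.array([.50,.265,.245])+.027*Rp[:,2],Rp,18,-1)
Rp=toolR(50,15,0); q,p,Rm=plan(np.array([.50,.10,.255])+.027*Rp[:,2],Rp,20,-1,q,TT(p,Rm))
E
```

```text
3 q [ 0.07 -0.29  2.45  1.97  0.78  2.05] dq 0.064 p [0.519 0.292 0.18 ]
7 q [ 0.06 -0.35  2.46  1.91  0.76  1.79] dq 0.064 p [0.519 0.29  0.197]
11 q [ 0.06 -0.4   2.46  1.85  0.75  1.54] dq 0.064 p [0.519 0.287 0.214]
15 q [ 0.05 -0.45  2.45  1.79  0.75  1.29] dq 0.063 p [0.519 0.285 0.232]
17 q [ 0.05 -0.48  2.45  1.76  0.74  1.16] dq 0.062 p [0.519 0.284 0.241]
[[0, 0, -0.95, -0.02, 0.1, -0.03, -1], [0, 0, -0.95, -0.03, 0.1, -0.03, -1], [0, 0, -0.95, -0.04, 0.1, -0.03, -1], [0, 0, -0.95, -0.04, 0.1, -0.03, -1], [0, 0, -0.94, -0.05, 0.09, -0.03, -1], [0, 0, -0.95, -0.06, 0.09, -0.03, -1], [0, 0, -0.94, -0.07, 0.08, -0.03, -1], [0, 0, -0.95, -0.07, 0.08, -0.03, -1], [0, 0, -0.94, -0.08, 0.07, -0.03, -1], [0, 0, -0.95, -0.08, 0.06, -0.03, -1], [0, 0, -0.94, -0.09, 0.06, -0.03, -1], [0, 0, -0.95, -0.09, 0.05, -0.03, -1], [0, 0, -0.94, -0.1, 0.04, -0.03, -1], [0, 0.01, -0.95, -0.1, 0.03, -0.03, -1], [0, 0, -0.94, -0.1, 0.03, -0.03, -1], [0, 0.01, -0.95, -0.1, 0.02, -0.03, -1], [0.01, 0, -0.94, -0.11, 0, -0.03, -1], [0, 0.01, -0.95, -0.11, 0, -0.03, -1]]
end [0.5187 0.2837 0.2405] max 
[... 572 characters left out ...]
.13, -0.15, -1], [-0.08, 0, -0.91, 0.07, -0.12, -0.15, -1], [-0.08, 0, -0.91, 0.08, -0.11, -0.15, -1], [-0.08, 0, -0.91, 0.09, -0.11, -0.15, -1], [-0.08, 0, -0.91, 0.09, -0.1, -0.15, -1], [-0.08, 0, -0.91, 0.1, -0.09, -0.15, -1], [-0.08, 0, -0.91, 0.11, -0.08, -0.15, -1], [-0.08, 0, -0.91, 0.11, -0.07, -0.16, -1], [-0.08, 0, -0.91, 0.12, -0.06, -0.15, -1], [-0.08, 0.01, -0.91, 0.12, -0.05, -0.16, -1], [-0.07, 0, -0.91, 0.13, -0.04, -0.16, -1], [-0.08, 0.01, -0.91, 0.13, -0.02, -0.15, -1], [-0.07, 0, -0.91, 0.13, -0.01, -0.16, -1], [-0.08, 0.01, -0.91, 0.13, 0, -0.15, -1], [-0.07, 0, -0.9, 0.14, 0.01, -0.16, -1], [-0.08, 0.01, -0.91, 0.13, 0.02, -0.15, -1]]
end [0.5167 0.1202 0.2479] max 0.91
```

carry_out(moves=[[[0,0,-0.95,-0.02,0.1,-0.03,-1],[0,0,-0.95,-0.03,0.1,-0.03,-1],[0,0,-0.95,-0.04,0.1,-0.03,-1],[0,0,-0.95,-0.04,0.1,-0.03,-1],[0,0,-0.94,-0.05,0.09,-0.03,-1],[0,0,-0.95,-0.06,0.09,-0.03,-1],[0,0,-0.94,-0.07,0.08,-0.03,-1],[0,0,-0.95,-0.07,0.08,-0.03,-1]]])

```text
time: 14.2
tool_pos: [0.5192, 0.2897, 0.1973]
tool_rot: [0.447, 0.013, 0.765, 0.463]
contact_force: [-0.5, 0.8, -1.4]
gripper_width: 0.788
```

carry_out(moves=[[[0,0,-0.94,-0.08,0.07,-0.03,-1],[0,0,-0.95,-0.08,0.06,-0.03,-1],[0,0,-0.94,-0.09,0.06,-0.03,-1],[0,0,-0.95,-0.09,0.05,-0.03,-1],[0,0,-0.94,-0.1,0.04,-0.03,-1],[0,0.01,-0.95,-0.1,0.03,-0.03,-1],[0,0,-0.94,-0.1,0.03,-0.03,-1],[0,0.01,-0.95,-0.1,0.02,-0.03,-1]]])

```text
time: 14.87
tool_pos: [0.5184, 0.2851, 0.2316]
tool_rot: [0.572, -0.236, 0.729, 0.294]
contact_force: [-0.2, -0.1, -1.7]
gripper_width: 0.787
```

```bash
python3 - <<'E'
from plan import *
rec(); snap('scene','sc12'); snap('side','s12')
a=cv2.imread('pics/sc12.png')[150:270,320:460]; b=cv2.imread('pics/s12.png')[60:210,190:310]
cv2.imwrite('pics/m12.png',np.hstack([cv2.resize(a,(467,400),interpolation=cv2.INTER_CUBIC),cv2.resize(b,(320,400),interpolation=cv2.INTER_CUBIC)]))
E
```

```text
t 14.87 q [ 0.049 -0.451  2.453  1.789  0.746  1.282] p [0.5184 0.2851 0.2316] 
x [-0.234 -0.008 -0.972] y [-0.68   0.716  0.158] z [ 0.695  0.698 -0.173] w 0.787 F [-0.2 -0.1 -1.7] [-0.58  0.45 -0.04]
```

View pics/m12.png

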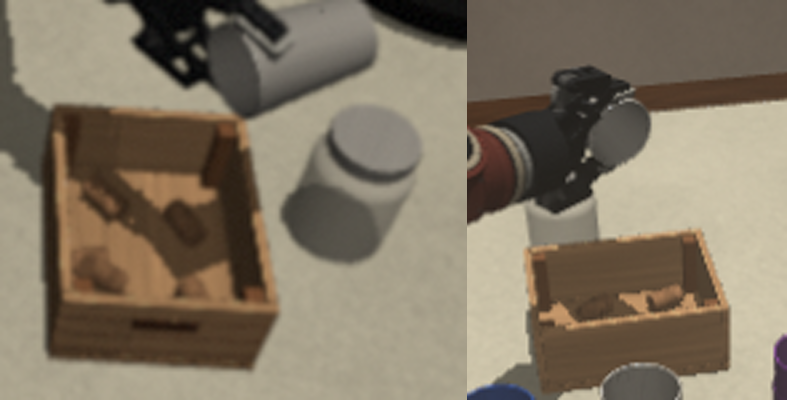

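```bash
python3 - <<'E'
from plan import *
crop('s12','c12',215,85,265,135,10)
Rp=toolR(50,15,0); q,p,Rm=plan(np.array([.48,.14,.255])+.027*Rp[:,2],Rp,24,-1)
E
```

```text
3 q [-0.03 -0.48  2.46  1.71  0.83  1.05] dq 0.061 p [0.515 0.265 0.235]
7 q [-0.1  -0.5   2.47  1.64  0.92  0.8 ] dq 0.062 p [0.512 0.244 0.238]
11 q [-0.18 -0.52  2.47  1.57  0.99  0.55] dq 0.063 p [0.508 0.223 0.24 ]
15 q [-0.25 -0.55  2.47  1.51  1.07  0.3 ] dq 0.064 p [0.504 0.202 0.243]
19 q [-0.31 -0.57  2.46  1.45  1.13  0.04] dq 0.067 p [0.5   0.181 0.245]
23 q [-0.37 -0.59  2.46  1.4   1.19 -0.23] dq 0.066 p [0.497 0.16  0.248]
[[-0.07, 0.01, -0.84, -0.01, -0.08, -0.11, -1], [-0.07, 0.01, -0.84, 0, -0.07, -0.11, -1], [-0.07, 0.01, -0.84, 0, -0.07, -0.11, -1], [-0.07, 0.01, -0.84, 0.01, -0.07, -0.11, -1], [-0.07, 0.01, -0.84, 0.01, -0.07, -0.11, -1], [-0.07, 0.01, -0.84, 0.02, -0.07, -0.11, -1], [-0.06, 0.01, -0.83, 0.02, -0.07, -0.11, -1], [-0.07, 0.01, -0.84, 0.03, -0.07, -0.11, -1], [-0.06, 0.01, -0.83, 0.03, -0.06, -0.11, -1], [-0.06, 0.01, -0.84, 0.04, -0.06, -0.11, -1], [-0.07, 0.01, -0.83, 0.04, -0.06, -0.11, -1], [-0.06, 0.01, -0.84, 0.05, -0.05, -0.12, -1], [-0.06, 0.01, -0.83, 0.05, -0.05, -0.12, -1], [-0.07, 0.01, -0.84, 0.05, -0.04, -0.11, -1], [-0.06, 0.01, -0.83, 0.06, -0.04, -0.12, -1], [-0.06, 0.01, -0.84, 0.06, -0.04, -0.12, -1], [-0.07, 0, -0.83, 0.06, -0.03, -0.11, -1], [-0.06, 0.01, -0.84, 0.06, -0.02, -0.12, -1], [-0.07, 0, -0.83, 0.07, -0.02, -0.12, -1], [-0.06, 0.01, -0.84, 0.07, -0.01, -0.11, -1], [-0.07, 0, -0.83, 0.07, -0.01, -0.12, -1], [-0.06, 0.01, -0.84, 0.06, 0, -0.11, -1], [-0.07, 0, -0.83, 0.07, 0, -0.12, -1], [-0.06, 0.01, -0.84, 0.06, 0, -0.11, -1]]
end [0.4967 0.1602 0.2481] max 0.84
```

View pics/c12.png

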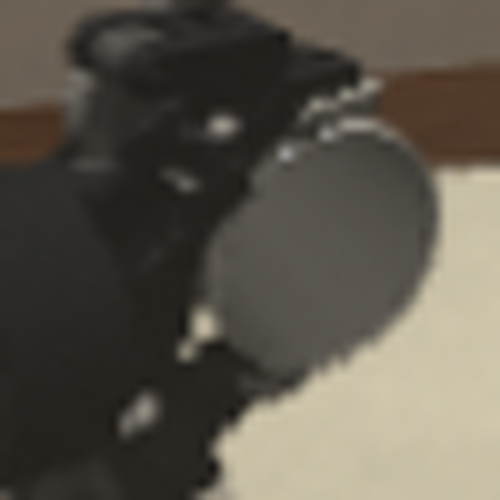

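The mouth shows an evenly grey, empty interior (side px ~(248,110)). Carrying on back to upright, keeping an eye on the crate.

carry_out(moves=[[[-0.07,0.01,-0.84,-0.01,-0.08,-0.11,-1],[-0.07,0.01,-0.84,0,-0.07,-0.11,-1],[-0.07,0.01,-0.84,0,-0.07,-0.11,-1],[-0.07,0.01,-0.84,0.01,-0.07,-0.11,-1],[-0.07,0.01,-0.84,0.01,-0.07,-0.11,-1],[-0.07,0.01,-0.84,0.02,-0.07,-0.11,-1],[-0.06,0.01,-0.83,0.02,-0.07,-0.11,-1],[-0.07,0.01,-0.84,0.03,-0.07,-0.11,-1]]])

```text
time: 15.63
tool_pos: [0.511, 0.2437, 0.236]
tool_rot: [0.624, -0.45, 0.625, 0.134]
contact_force: [-0.4, 0.2, -1.3]
gripper_width: 0.786
```

carry_out(moves=[[[-0.06,0.01,-0.83,0.03,-0.06,-0.11,-1],[-0.06,0.01,-0.84,0.04,-0.06,-0.11,-1],[-0.07,0.01,-0.83,0.04,-0.06,-0.11,-1],[-0.06,0.01,-0.84,0.05,-0.05,-0.12,-1],[-0.06,0.01,-0.83,0.05,-0.05,-0.12,-1],[-0.07,0.01,-0.84,0.05,-0.04,-0.11,-1],[-0.06,0.01,-0.83,0.06,-0.04,-0.12,-1],[-0.06,0.01,-0.84,0.06,-0.04,-0.12,-1]]])

```text
time: 16.3
tool_pos: [0.5036, 0.2015, 0.2412]
tool_rot: [0.624, -0.624, 0.469, -0.039]
contact_force: [0.2, 0.7, -1.2]
gripper_width: 0.787
```

carry_out(moves=[[[-0.07,0,-0.83,0.06,-0.03,-0.11,-1],[-0.06,0.01,-0.84,0.06,-0.02,-0.12,-1],[-0.07,0,-0.83,0.07,-0.02,-0.12,-1],[-0.06,0.01,-0.84,0.07,-0.01,-0.11,-1],[-0.07,0,-0.83,0.07,-0.01,-0.12,-1],[-0.06,0.01,-0.84,0.06,0,-0.11,-1],[-0.07,0,-0.83,0.07,0,-0.12,-1],[-0.06,0.01,-0.84,0.06,0,-0.11,-1]]])

```text
time: 16.97
tool_pos: [0.4962, 0.16, 0.2466]
tool_rot: [-0.572, 0.746, -0.271, 0.208]
contact_force: [0.6, -0.3, -1.7]
gripper_width: 0.787
```

```bash
python3 - <<'E'
from plan import *
rec(); snap('scene','sc13'); snap('wrist','w13')
a=cv2.imread('pics/sc13.png'); b=cv2.imread('pics/w13.png')
crop('sc13','c13',320,170,410,270,6)
TT=lambda p,Rm:np.block([[Rm,p[:,None]],[0,0,0,1]])
Rp=toolR(60,20,0); q,p,Rm=plan(np.array([.475,-.2466,.25])+.027*Rp[:,2],Rp,24,-1)
q,p,Rm=plan(np.array([.466,-.2466,.10])+.027*Rp[:,2],Rp,8,-1,q,TT(p,Rm))
E
```

```text
t 16.97 q [-0.374 -0.585  2.46   1.402  1.191 -0.228] p [0.4962 0.16   0.2466] 
x [ 0.766 -0.642 -0.   ] y [-0.168 -0.199 -0.966] z [ 0.62  0.74 -0.26] w 0.787 F [ 0.6 -0.3 -1.7] [-0.54  0.43 -0.  ]
3 q [-0.55 -0.5   2.41  1.34  1.37 -0.29] dq 0.042 p [0.495 0.096 0.246]
7 q [-0.7  -0.39  2.33  1.28  1.52 -0.37] dq 0.034 p [0.494 0.031 0.245]
11 q [-0.81 -0.26  2.23  1.21  1.63 -0.44] dq 0.032 p [ 0.492 -0.032  0.244]
15 q [-0.9  -0.14  2.12  1.15  1.72 -0.5 ] dq 0.031 p [ 0.49  -0.097  0.243]
19 q [-0.98 -0.01  1.99  1.09  1.8  -0.54] dq 0.032 p [ 0.489 -0.16   0.241]
23 q [-1.03  0.11  1.86  1.03  1.86 -0.57] dq 0.034 p [ 0.488 -0.225  0.241]
[[-0.04, -0.08, -0.03, 0.25, 0.09, -0.3, -1], [-0.04, -0.08, -0.03, 0.25, 0.09, -0.3, -1], [-0.04, -0.08, -0.03, 0.25, 0.09, -0.3, -1], [-0.04, -0.08, -0.03, 0.24, 0.09, -0.3, -1], [-0.04, -0.08, -0.03, 0.24, 0.09, -0.31, -1], [-0.04, -0.08, -0.03, 0.24, 0.1, -0.31, -1], [-0.04, -0.08, -0.03, 0.24, 0.1, -0.31, -1], [-0.04, -0.08, -0.03, 0.23, 0.1, -0.31, -1], [-0.04, -0.08, -0.02, 0.23, 0.1, -0.31, -1], [-0.04, -0.08, -0.02, 0.23, 0.1, -0.31, 
[... 447 characters left out ...]
.12, -0.32, -1], [-0.04, -0.08, -0.03, 0.2, 0.12, -0.33, -1], [-0.05, -0.08, -0.02, 0.2, 0.12, -0.33, -1], [-0.04, -0.08, -0.03, 0.2, 0.12, -0.32, -1], [-0.05, -0.08, -0.02, 0.19, 0.12, -0.33, -1]]
end [ 0.4876 -0.2245  0.2408] max 0.33
3 q [-1.04  0.22  1.89  1.    1.8  -0.69] dq 0.029 p [ 0.484 -0.224  0.166]
7 q [-1.05  0.35  1.89  0.97  1.73 -0.81] dq 0.034 p [ 0.479 -0.224  0.091]
[[0, 0, 0, -0.02, 0.45, 0.15, -1], [0, 0, 0, -0.02, 0.44, 0.15, -1], [0, 0, 0, -0.03, 0.45, 0.15, -1], [0, 0, 0, -0.02, 0.44, 0.15, -1], [0, 0, 0, -0.03, 0.45, 0.14, -1], [0, 0, 0, -0.02, 0.44, 0.15, -1], [0, 0, 0, -0.03, 0.45, 0.14, -1], [0, 0, 0, -0.02, 0.44, 0.15, -1]]
end [ 0.4788 -0.2245  0.0908] max 0.45
```

View pics/w13.png

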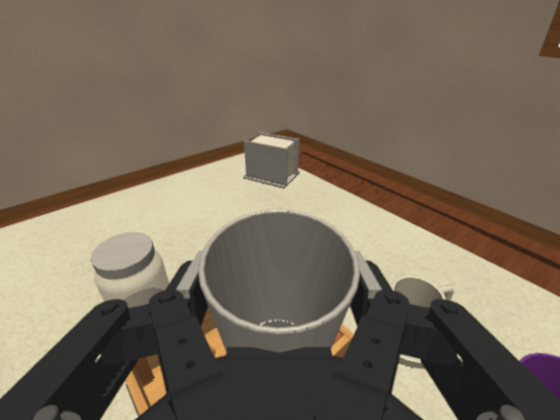

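View pics/c13.png

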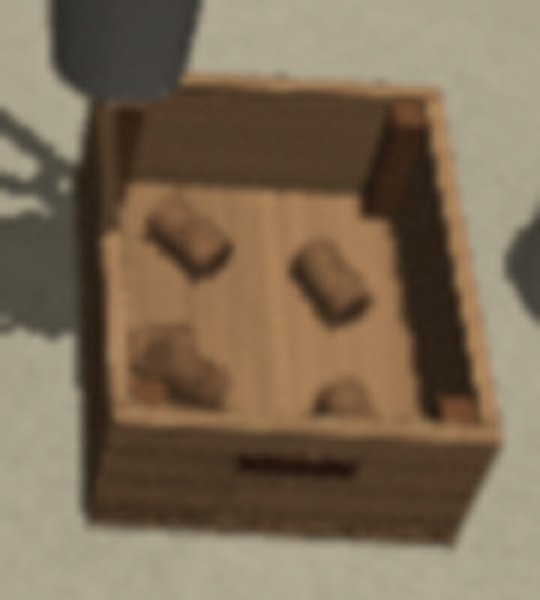

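View pics/sc13.png

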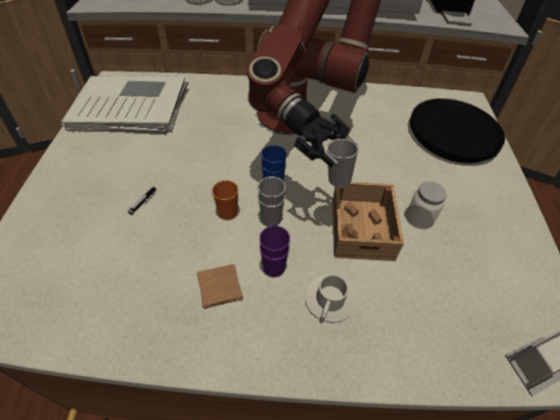

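```bash
python3 - <<'E'
from plan import *
a=cv2.imread('pics/sc9.png')[170:270,320:420]; b=cv2.imread('pics/sc13.png')[170:270,320:420]; c=cv2.imread('pics/scene0.png')[170:270,320:420]
cv2.imwrite('pics/m13.png',cv2.resize(np.hstack([c,a,b]),(798,266),interpolation=cv2.INTER_CUBIC))
Q=cloud(load('sc13')); 
m=np.isfinite(Q).all(2)&(Q[...,2]>.015)&(Q[...,2]<.07)&(Q[...,0]>.41)&(Q[...,0]<.592)&(Q[...,1]>.165)&(Q[...,1]<.306)
ys,xs=np.nonzero(m); P=Q[m]
n,l=cv2.connectedComponents(m.astype(np.uint8))[:2]
for i in range(1,n):
    p=Q[l==i]
    if len(p)>4: print(len(p),p.min(0).round(3),p.max(0).round(3),np.median(p,0).round(3))
E
```

```text
44 [0.41  0.167 0.015] [0.426 0.186 0.069] [0.423 0.175 0.053]
76 [0.41  0.292 0.015] [0.425 0.306 0.07 ] [0.421 0.298 0.045]
109 [0.435 0.187 0.016] [0.469 0.226 0.033] [0.453 0.206 0.027]
112 [0.454 0.256 0.015] [0.491 0.291 0.032] [0.475 0.271 0.027]
169 [0.507 0.174 0.015] [0.553 0.221 0.049] [0.538 0.195 0.032]
53 [0.531 0.26  0.018] [0.556 0.282 0.031] [0.543 0.269 0.027]
```

View pics/m13.png

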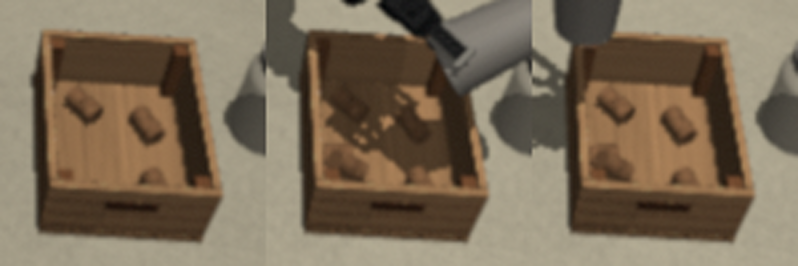

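carry_out(moves=[[[-0.04,-0.08,-0.03,0.25,0.09,-0.3,-1],[-0.04,-0.08,-0.03,0.25,0.09,-0.3,-1],[-0.04,-0.08,-0.03,0.25,0.09,-0.3,-1],[-0.04,-0.08,-0.03,0.24,0.09,-0.3,-1],[-0.04,-0.08,-0.03,0.24,0.09,-0.31,-1],[-0.04,-0.08,-0.03,0.24,0.1,-0.31,-1],[-0.04,-0.08,-0.03,0.24,0.1,-0.31,-1],[-0.04,-0.08,-0.03,0.23,0.1,-0.31,-1]]])

```text
time: 17.73
tool_pos: [0.4935, 0.0314, 0.2445]
tool_rot: [-0.567, 0.761, -0.252, 0.188]
contact_force: [-0.4, 0.3, -0.7]
gripper_width: 0.786
```

carry_out(moves=[[[-0.04,-0.08,-0.02,0.23,0.1,-0.31,-1],[-0.04,-0.08,-0.02,0.23,0.1,-0.31,-1],[-0.04,-0.08,-0.03,0.23,0.1,-0.31,-1],[-0.04,-0.08,-0.02,0.22,0.11,-0.31,-1],[-0.04,-0.08,-0.03,0.22,0.11,-0.32,-1],[-0.04,-0.08,-0.02,0.22,0.11,-0.32,-1],[-0.04,-0.08,-0.03,0.22,0.11,-0.32,-1],[-0.04,-0.08,-0.02,0.21,0.11,-0.32,-1]]])

```text
time: 18.4
tool_pos: [0.4906, -0.0967, 0.2423]
tool_rot: [-0.562, 0.776, -0.232, 0.168]
contact_force: [0.3, 0.3, -1.7]
gripper_width: 0.788
```

carry_out(moves=[[[-0.04,-0.08,-0.03,0.21,0.11,-0.32,-1],[-0.04,-0.08,-0.02,0.21,0.11,-0.32,-1],[-0.04,-0.08,-0.03,0.21,0.12,-0.32,-1],[-0.05,-0.08,-0.02,0.21,0.12,-0.32,-1],[-0.04,-0.08,-0.03,0.2,0.12,-0.33,-1],[-0.05,-0.08,-0.02,0.2,0.12,-0.33,-1],[-0.04,-0.08,-0.03,0.2,0.12,-0.32,-1],[-0.05,-0.08,-0.02,0.19,0.12,-0.33,-1]]])

```text
time: 19.07
tool_pos: [0.4881, -0.2247, 0.2405]
tool_rot: [-0.554, 0.791, -0.212, 0.147]
contact_force: [0.5, 0.8, -1.7]
gripper_width: 0.787
```

```bash
python3 - <<'E'
from plan import *
rec()
TT=lambda p,Rm:np.block([[Rm,p[:,None]],[0,0,0,1]])
Rp=toolR(60,20,0); q,p,Rm=plan(np.array([.4783,-.2243,.0726+.012]),Rp,8,-1)
E
```

```text
t 19.07 q [-1.032  0.111  1.86   1.029  1.864 -0.571] p [ 0.4881 -0.2247  0.2405] 
x [ 0.866 -0.499 -0.003] y [-0.173 -0.295 -0.94 ] z [ 0.468  0.815 -0.342] w 0.787 F [ 0.5  0.8 -1.7] [-0.62  0.29  0.02]
3 q [-1.04  0.22  1.89  0.99  1.8  -0.7 ] dq 0.032 p [ 0.483 -0.224  0.163]
7 q [-1.05  0.36  1.89  0.97  1.72 -0.82] dq 0.035 p [ 0.478 -0.224  0.085]
[[0, 0, 0, -0.03, 0.46, 0.15, -1], [0, 0, 0, -0.03, 0.46, 0.15, -1], [0, 0, 0, -0.02, 0.46, 0.15, -1], [0, 0, -0.01, -0.03, 0.46, 0.16, -1], [0, 0, 0, -0.02, 0.47, 0.15, -1], [0, 0.01, -0.01, -0.03, 0.46, 0.16, -1], [0, 0, 0, -0.02, 0.47, 0.15, -1], [0, 0.01, -0.01, -0.03, 0.46, 0.16, -1]]
end [ 0.4784 -0.2241  0.0846] max 0.47
```

carry_out(moves=[[[0,0,0,-0.03,0.46,0.15,-1],[0,0,0,-0.03,0.46,0.15,-1],[0,0,0,-0.02,0.46,0.15,-1],[0,0,-0.01,-0.03,0.46,0.16,-1],[0,0,0,-0.02,0.47,0.15,-1],[0,0.01,-0.01,-0.03,0.46,0.16,-1],[0,0,0,-0.02,0.47,0.15,-1],[0,0.01,-0.01,-0.03,0.46,0.16,-1]]])

```text
time: 19.73
tool_pos: [0.4789, -0.2238, 0.0838]
tool_rot: [-0.554, 0.791, -0.212, 0.149]
contact_force: [0.3, -0.5, -0.4]
gripper_width: 0.787
```

carry_out(moves=[[[0,0,0,0,0.09,0.03,-1],[0,0,0,0,0.07,0.03,-1],[0,0,0,0,0.05,0.02,-1],[0,0,0,0,0,0,-1]]])

```text
time: 20.07
tool_pos: [0.4791, -0.2242, 0.0766]
tool_rot: [-0.553, 0.792, -0.211, 0.15]
contact_force: [-0.6, 0.9, -1.4]
gripper_width: 0.782
```

```bash
python3 - <<'E'
from plan import *
rec(); snap('side','s14'); crop('s14','s14c',170,200,350,370,3.5)
E
```

```text
t 20.07 q [-1.045  0.374  1.888  0.967  1.713 -0.834] p [ 0.4791 -0.2242  0.0766] 
x [ 0.866 -0.5    0.004] y [-0.168 -0.299 -0.939] z [ 0.471  0.813 -0.343] w 0.782 F [-0.6  0.9 -1.4] [-0.6   0.36  0.05]
```

View pics/s14c.png

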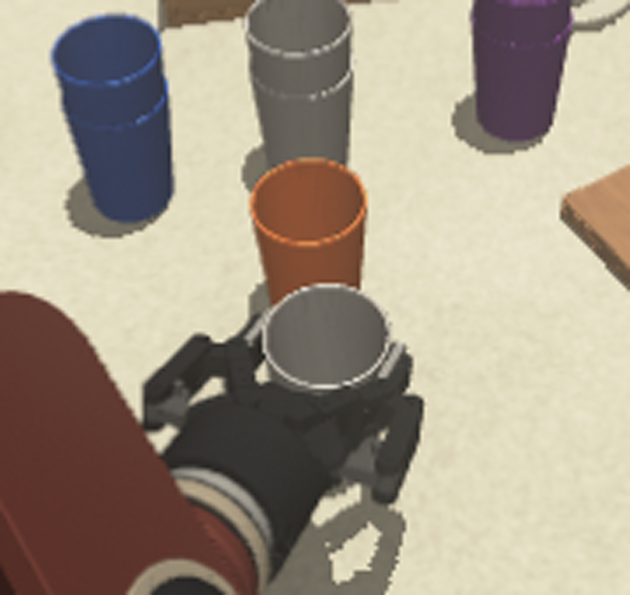

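carry_out(moves=[[[0,0,0,0,0.04,0.02,-1],[0,0,0,0,0.03,0.01,-1],[0,0,0,0,0,0,-1]]])

```text
time: 20.37
tool_pos: [0.4788, -0.2238, 0.0733]
tool_rot: [-0.553, 0.792, -0.211, 0.15]
contact_force: [-0.7, -0.3, -1.7]
gripper_width: 0.787
```

```bash
python3 - <<'E'
from plan import *
rec()
E
```

```text
t 20.37 q [-1.045  0.38   1.888  0.966  1.709 -0.839] p [ 0.4788 -0.2238  0.0733] 
x [ 0.866 -0.5    0.004] y [-0.168 -0.299 -0.939] z [ 0.471  0.813 -0.343] w 0.787 F [-0.7 -0.3 -1.7] [-0.59  0.34  0.03]
```

carry_out(moves=[[[0,0,0,0,0.02,0.01,-1],[0,0,0,0,0.02,0.01,-1],[0,0,0,0,0,0,-1]]])

```text
time: 20.62
tool_pos: [0.479, -0.2237, 0.0725]
tool_rot: [-0.554, 0.791, -0.21, 0.15]
contact_force: [-1.5, 0.2, 6.3]
gripper_width: 0.791
```

```bash
python3 - <<'E'
from plan import *
rec()
E
```

```text
t 20.62 q [-1.045  0.383  1.887  0.968  1.71  -0.841] p [ 0.479  -0.2237  0.0725] 
x [ 0.867 -0.499  0.005] y [-0.166 -0.297 -0.94 ] z [ 0.471  0.814 -0.34 ] w 0.791 F [-1.5  0.2  6.3] [0.29 0.01 0.27]
```

carry_out(moves=[[[0,0,0,0,0,0,0.7],[0,0,0,0,0,0,0.85],[0,0,0,0,0,0,1],[0,0,0,0,0,0,1],[0,0,0,0,0,0,1],[0,0,0,0,0,0,1]]])

```text
time: 21.12
tool_pos: [0.4788, -0.2234, 0.0711]
tool_rot: [-0.553, 0.792, -0.211, 0.15]
contact_force: [0.0, 0.3, 0.3]
gripper_width: 1.004
```

carry_out(moves=[[[0,0,0,0,0.12,-0.33,1],[0,0,0,0,0.12,-0.33,1],[0,0,0,0,0.12,-0.33,1],[0,0,0,0,0.12,-0.33,1],[0,0,0,0,0.12,-0.33,1],[0,0,0,0,0.12,-0.33,1],[0,0,0,0,0,0,1],[0,0,0,0,0,0,1]]])

```text
time: 21.78
tool_pos: [0.4364, -0.2977, 0.0713]
tool_rot: [-0.553, 0.792, -0.211, 0.15]
contact_force: [-0.9, 0.4, 0.4]
gripper_width: 1.001
```

```bash
python3 - <<'E'
from plan import *
rec(); f=snap('wrist','w15'); Q=cloud(f)
for z0,d in ((.094,.008),(.03,.006),(.05,.006),(.07,.006)):
    m=np.isfinite(Q).all(2)&(abs(Q[...,2]-z0)<d)&(np.abs(Q[...,0]-.4665)<.045)&(np.abs(Q[...,1]+.2435)<.045); q=Q[m]; print(z0,len(q),np.round(circ(q[:,:2]),4) if len(q)>10 else '', q.max(0).round(4))
E
```

```text
t 21.78 q [-1.168  0.449  1.795  0.883  1.799 -0.877] p [ 0.4364 -0.2977  0.0713] 
x [ 0.865 -0.501  0.004] y [-0.168 -0.298 -0.939] z [ 0.472  0.812 -0.343] w 1.001 F [-0.9  0.4  0.4] [-0.38  0.26 -0.01]
0.094 3183 [ 0.4661 -0.2415  0.0334] [ 0.5011 -0.2062  0.0978]
0.03 682 [ 0.4666 -0.2406  0.03  ] [ 0.4883 -0.2325  0.036 ]
0.05 903 [ 0.4663 -0.2411  0.0309] [ 0.4904 -0.2103  0.056 ]
0.07 2053 [ 0.4661 -0.2416  0.0319] [ 0.4986 -0.2083  0.076 ]
```

View pics/w15.png

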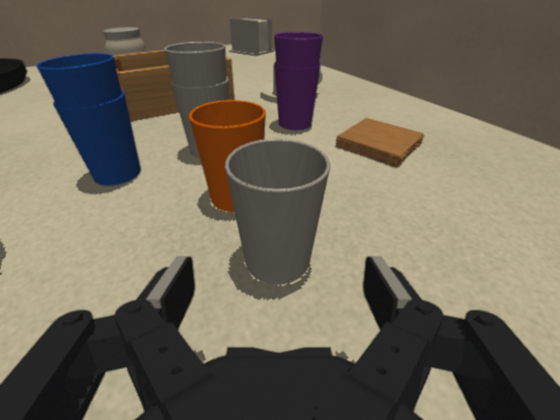

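```bash
python3 - <<'E'
from plan import *
Rp=toolR(70,55,0); c=np.array([.47,.14,.42]); P=c-Rp@np.array([0,-.0786,-.1431]); print(P)
TT=lambda p,Rm:np.block([[Rm,p[:,None]],[0,0,0,1]])
s=state();T=tcpT(s)
q,p,Rm=plan(T[:3,3]+[0,0,.13],T[:3,:3],4,1)
q,p,Rm=plan(P,Rp,16,1,q,TT(p,Rm))
E
```

```text
[0.47605151 0.15662639 0.25769623]
3 q [-1.17  0.23  1.8   0.93  1.93 -0.7 ] dq 0.049 p [ 0.437 -0.297  0.201]
[[0, 0, 0, 0, -0.76, -0.28, 1], [0, 0, 0, 0, -0.76, -0.28, 1], [0, 0, 0, 0.01, -0.77, -0.28, 1], [0, 0, 0, 0, -0.76, -0.27, 1]]
end [ 0.4365 -0.2968  0.201 ] max 0.77
3 q [-1.02 -0.04  1.99  0.89  1.81 -0.62] dq 0.068 p [ 0.446 -0.184  0.215]
7 q [-0.81 -0.29  2.12  0.84  1.69 -0.44] dq 0.061 p [ 0.456 -0.07   0.23 ]
11 q [-0.51 -0.45  2.16  0.76  1.55 -0.19] dq 0.081 p [0.466 0.043 0.244]
15 q [-0.16 -0.46  2.09  0.61  1.41  0.12] dq 0.088 p [0.476 0.156 0.258]
[[-0.44, -0.1, -0.08, -0.3, -0.3, 0.57, 1], [-0.44, -0.1, -0.08, -0.29, -0.33, 0.57, 1], [-0.44, -0.1, -0.07, -0.29, -0.35, 0.55, 1], [-0.43, -0.1, -0.08, -0.28, -0.38, 0.54, 1], [-0.44, -0.1, -0.07, -0.27, -0.4, 0.53, 1], [-0.43, -0.1, -0.08, -0.26, -0.42, 0.52, 1], [-0.44, -0.1, -0.08, -0.26, -0.44, 0.5, 1], [-0.43, -0.1, -0.07, -0.25, -0.46, 0.49, 1], [-0.44, -0.11, -0.08, -0.24, -0.48, 0.47, 1], [-0.43, -0.1, -0.07, -0.24, -0.5, 0.46, 1], [-0.44, -0.11, -0.08, -0.23, -0.52, 0.44, 1], [-0.43, -0.1, -0.07, -0.22, -0.54, 0.42, 1], [-0.44, -0.11, -0.08, -0.21, -0.55, 0.41, 1], [-0.43, -0.1, -0.07, -0.21, -0.57, 0.38, 1], [-0.44, -0.11, -0.08, -0.2, -0.58, 0.37, 1], [-0.43, -0.1, -0.07, -0.18, -0.6, 0.34, 1]]
end [0.4762 0.1564 0.2578] max 0.6
```

carry_out(moves=[[[0,0,0,0,-0.76,-0.28,1],[0,0,0,0,-0.76,-0.28,1],[0,0,0,0.01,-0.77,-0.28,1],[0,0,0,0,-0.76,-0.27,1]]])

```text
time: 22.17
tool_pos: [0.4367, -0.2952, 0.2022]
tool_rot: [-0.554, 0.791, -0.211, 0.149]
contact_force: [-0.1, -0.1, 0.2]
gripper_width: 0.997
```

carry_out(moves=[[[-0.44,-0.1,-0.08,-0.3,-0.3,0.57,1],[-0.44,-0.1,-0.08,-0.29,-0.33,0.57,1],[-0.44,-0.1,-0.07,-0.29,-0.35,0.55,1],[-0.43,-0.1,-0.08,-0.28,-0.38,0.54,1],[-0.44,-0.1,-0.07,-0.27,-0.4,0.53,1],[-0.43,-0.1,-0.08,-0.26,-0.42,0.52,1],[-0.44,-0.1,-0.08,-0.26,-0.44,0.5,1],[-0.43,-0.1,-0.07,-0.25,-0.46,0.49,1]]])

```text
time: 22.83
tool_pos: [0.4558, -0.0677, 0.2295]
tool_rot: [-0.429, 0.877, -0.19, 0.103]
contact_force: [0.0, 0.5, -0.0]
gripper_width: 1.003
```

carry_out(moves=[[[-0.44,-0.11,-0.08,-0.24,-0.48,0.47,1],[-0.43,-0.1,-0.07,-0.24,-0.5,0.46,1],[-0.44,-0.11,-0.08,-0.23,-0.52,0.44,1],[-0.43,-0.1,-0.07,-0.22,-0.54,0.42,1],[-0.44,-0.11,-0.08,-0.21,-0.55,0.41,1],[-0.43,-0.1,-0.07,-0.21,-0.57,0.38,1],[-0.44,-0.11,-0.08,-0.2,-0.58,0.37,1],[-0.43,-0.1,-0.07,-0.18,-0.6,0.34,1]]])

```text
time: 23.5
tool_pos: [0.475, 0.159, 0.2576]
tool_rot: [-0.295, 0.94, -0.165, 0.052]
contact_force: [0.4, -0.5, 0.8]
gripper_width: 0.998
```

```bash
python3 - <<'E'
from plan import *
rec(); f=snap('wrist','w16')
E
```

```text
t 23.50 q [-0.157 -0.458  2.092  0.606  1.411  0.12 ] p [0.475  0.159  0.2576] 
x [ 0.94 -0.34  0.  ] y [-0.279 -0.771 -0.572] z [ 0.195  0.538 -0.82 ] w 0.998 F [ 0.4 -0.5  0.8] [-0.23  0.12 -0.04]
```

View pics/w16.png

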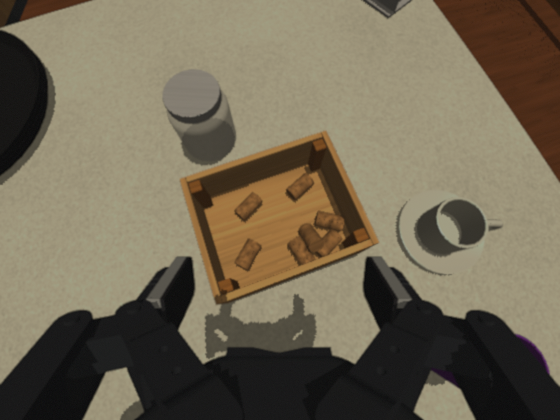

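```bash
python3 - <<'E'
from plan import *
for n in ('scene0','sc13','side0','s14','w1','w15','w3'):
    Q=cloud(load(n)); m=np.isfinite(Q).all(2)&(Q[...,2]>.124)&(Q[...,2]<.142)&(np.abs(Q[...,0]-.488)<.045)&(np.abs(Q[...,1]+.0147)<.045); q=Q[m]
    if len(q)>20: 
        zt=np.percentile(q[:,2],98); k=q[q[:,2]>zt-.005]; print(n,len(k),'z',zt.round(4),np.round(circ(k[:,:2]),4),((k.min(0)+k.max(0))/2).round(4),(k.max(0)-k.min(0)).round(3))
TT=lambda p,Rm:np.block([[Rm,p[:,None]],[0,0,0,1]])
Rp=toolR(60,20,0); B=np.array([.466,-.2415,.081]); h=np.array([.5,.866,0])
q,p,Rm=plan(B+.027*Rp[:,2]-.09*h+[0,0,.13],Rp,16,1)
q,p,Rm=plan(B+.027*Rp[:,2]-.09*h,Rp,6,1,q,TT(p,Rm))
q,p,Rm=plan(B+.027*Rp[:,2],Rp,6,1,q,TT(p,Rm))
E
```

```text
scene0 106 z 0.1347 [ 0.4885 -0.0154  0.0335] [ 0.4884 -0.0161  0.1325] [0.07  0.069 0.005]
sc13 101 z 0.1346 [ 0.4884 -0.0155  0.0336] [ 0.4879 -0.0161  0.1325] [0.071 0.068 0.006]
side0 124 z 0.1365 [ 0.4874 -0.0157  0.0337] [ 0.4876 -0.0153  0.1349] [0.069 0.072 0.007]
s14 131 z 0.1362 [ 0.4874 -0.0155  0.0336] [ 0.4875 -0.0157  0.1342] [0.069 0.071 0.006]
w1 338 z 0.1343 [ 0.4853 -0.0163  0.0334] [ 0.4854 -0.0153  0.1321] [0.069 0.071 0.006]
w15 587 z 0.1338 [ 0.4853 -0.0166  0.0335] [ 0.4846 -0.0162  0.1316] [0.068 0.071 0.005]
w3 944 z 0.1338 [ 0.4855 -0.0165  0.0337] [ 0.4853 -0.0167  0.1315] [0.069 0.072 0.005]
3 q [-0.5  -0.46  2.16  0.76  1.55 -0.18] dq 0.087 p [0.465 0.049 0.246]
7 q [-0.81 -0.3   2.12  0.84  1.69 -0.44] dq 0.068 p [ 0.454 -0.067  0.231]
11 q [-1.02 -0.05  1.99  0.89  1.82 -0.62] dq 0.067 p [ 0.444 -0.182  0.216]
15 q [-1.17  0.23  1.8   0.93  1.94 -0.7 ] dq 0.069 p [ 0.434 -0.297  0.202]
[[0.43, 0.11, 0.08, 0.18, 0.63, -0.33, 1], [0.44, 0.11, 0.08, 0.19, 0.61, -0.35, 1], [0.43, 0.1, 0.08, 0.19, 0.6, -0.37, 1], [0.44, 0.11, 0.08, 0.2, 0.58, -0.39, 1], [0.4
[... 565 characters left out ...]
-0.82] dq 0.037 p [ 0.434 -0.298  0.115]
5 q [-1.17  0.45  1.8   0.88  1.8  -0.88] dq 0.04 p [ 0.434 -0.297  0.072]
[[0, 0, 0, 0, 0.51, 0.19, 1], [0, 0, 0, 0, 0.51, 0.18, 1], [0, 0, 0, 0, 0.51, 0.19, 1], [0, 0, 0, 0, 0.51, 0.18, 1], [0, 0, 0, 0, 0.5, 0.19, 1], [0, 0, 0, 0, 0.51, 0.18, 1]]
end [ 0.4336 -0.2975  0.0718] max 0.51
3 q [-1.09  0.4   1.87  0.94  1.74 -0.85] dq 0.022 p [ 0.464 -0.246  0.072]
5 q [-1.04  0.38  1.89  0.97  1.71 -0.84] dq 0.023 p [ 0.479 -0.22   0.072]
[[0, 0, 0, 0, -0.13, 0.35, 1], [0, 0, 0, 0, -0.13, 0.35, 1], [0, 0, 0, 0, -0.13, 0.35, 1], [0, 0, 0, 0, -0.13, 0.35, 1], [0, 0, 0, 0, -0.13, 0.36, 1], [0, 0, 0, 0, -0.12, 0.35, 1]]
end [ 0.4786 -0.2197  0.0718] max 0.36
```

carry_out(moves=[[[0.43,0.11,0.08,0.18,0.63,-0.33,1],[0.44,0.11,0.08,0.19,0.61,-0.35,1],[0.43,0.1,0.08,0.19,0.6,-0.37,1],[0.44,0.11,0.08,0.2,0.58,-0.39,1],[0.43,0.1,0.08,0.21,0.56,-0.41,1],[0.44,0.11,0.08,0.22,0.55,-0.43,1],[0.43,0.11,0.08,0.23,0.53,-0.45,1],[0.43,0.1,0.08,0.23,0.51,-0.47,1]]])

```text
time: 24.22
tool_pos: [0.4525, -0.0745, 0.2285]
tool_rot: [-0.43, 0.876, -0.192, 0.103]
contact_force: [1.6, 0.4, 0.0]
gripper_width: 1.0
```

carry_out(moves=[[[0.44,0.11,0.08,0.24,0.49,-0.48,1],[0.43,0.1,0.09,0.25,0.47,-0.5,1],[0.44,0.11,0.08,0.26,0.45,-0.51,1],[0.43,0.1,0.09,0.26,0.43,-0.53,1],[0.44,0.11,0.08,0.27,0.4,-0.54,1],[0.43,0.1,0.09,0.28,0.38,-0.56,1],[0.44,0.11,0.08,0.29,0.36,-0.57,1],[0.43,0.1,0.09,0.3,0.34,-0.57,1]]])

```text
time: 24.88
tool_pos: [0.4301, -0.305, 0.1993]
tool_rot: [-0.554, 0.79, -0.216, 0.15]
contact_force: [0.3, 0.4, -0.6]
gripper_width: 1.001
```

carry_out(moves=[[[0,0,0,0,0.51,0.19,1],[0,0,0,0,0.51,0.18,1],[0,0,0,0,0.51,0.19,1],[0,0,0,0,0.51,0.18,1],[0,0,0,0,0.5,0.19,1],[0,0,0,0,0.51,0.18,1],[0,0,0,0,0,0,1]]])

```text
time: 25.47
tool_pos: [0.429, -0.3014, 0.0661]
tool_rot: [-0.555, 0.789, -0.217, 0.148]
contact_force: [-0.1, 0.9, -0.5]
gripper_width: 0.999
```

```bash
python3 - <<'E'
from plan import *
rec(); Rp=toolR(60,20,0); B=np.array([.466,-.2415,.081])
plan(B+.027*Rp[:,2]+[0,0,.001],Rp,6,1)
E
```

```text
t 25.47 q [-1.182  0.458  1.796  0.874  1.802 -0.877] p [ 0.429  -0.3014  0.0661] 
x [ 0.862 -0.507 -0.008] y [-0.179 -0.29  -0.94 ] z [ 0.474  0.812 -0.341] w 0.999 F [-0.1  0.9 -0.5] [-0.35  0.2   0.01]
3 q [-1.09  0.4   1.86  0.94  1.74 -0.85] dq 0.024 p [ 0.462 -0.247  0.07 ]
5 q [-1.04  0.38  1.9   0.97  1.71 -0.84] dq 0.024 p [ 0.479 -0.22   0.073]
[[0, -0.01, -0.02, 0.01, -0.16, 0.37, 1], [0, -0.01, -0.02, 0, -0.16, 0.36, 1], [0, -0.01, -0.02, 0.01, -0.16, 0.37, 1], [-0.01, -0.01, -0.02, 0.01, -0.16, 0.36, 1], [0, -0.01, -0.02, 0.01, -0.17, 0.37, 1], [-0.01, 0, -0.02, 0, -0.16, 0.36, 1]]
end [ 0.4786 -0.2197  0.0727] max 0.37
```

carry_out(moves=[[[0,-0.01,-0.02,0.01,-0.16,0.37,1],[0,-0.01,-0.02,0,-0.16,0.36,1],[0,-0.01,-0.02,0.01,-0.16,0.37,1],[-0.01,-0.01,-0.02,0.01,-0.16,0.36,1],[0,-0.01,-0.02,0.01,-0.17,0.37,1],[-0.01,0,-0.02,0,-0.16,0.36,1],[0,0,0,0,0,0,1]]])

```text
time: 26.05
tool_pos: [0.4806, -0.2192, 0.0766]
tool_rot: [-0.552, 0.793, -0.209, 0.15]
contact_force: [0.7, 0.2, -0.2]
gripper_width: 0.999
```

```bash
python3 - <<'E'
from plan import *
rec()
E
```

```text
t 26.05 q [-1.038  0.368  1.895  0.969  1.707 -0.835] p [ 0.4806 -0.2192  0.0766] 
x [ 0.867 -0.498  0.007] y [-0.166 -0.303 -0.938] z [ 0.469  0.813 -0.346] w 0.999 F [ 0.7  0.2 -0.2] [-0.33  0.25 -0.03]
```

carry_out(moves=[[[0,0,0,-0.03,0.07,0.0,0.9],[0,0,0,0,0,0,0.7],[0,0,0,0,0,0,0.5],[0,0,0,0,0,0,0.4],[0,0,0,0,0,0,-1],[0,0,0,0,0,0,-1]]])

```text
time: 26.55
tool_pos: [0.4782, -0.2234, 0.0737]
tool_rot: [-0.552, 0.793, -0.211, 0.151]
contact_force: [0.1, 0.8, 2.1]
gripper_width: 0.79
```

```bash
python3 - <<'E'
from plan import *
rec(); f=snap('wrist','w17'); T=tcpT(state()); json.dump(T.tolist(),open('grasp.json','w'))
Q=cloud(f)
def rim(c,zr):
    m=np.isfinite(Q).all(2)&(abs(Q[...,2]-zr)<.01)&(np.abs(Q[...,0]-c[0])<.045)&(np.abs(Q[...,1]-c[1])<.045); k=Q[m]; zt=np.percentile(k[:,2],98); k=k[k[:,2]>zt-.005]; return np.round(circ(k[:,:2]),4),zt.round(4),len(k)
print(rim((.466,-.2415),.095),rim((.486,-.016),.132))
R0=T[:3,:3]
TT=lambda p,Rm:np.block([[Rm,p[:,None]],[0,0,0,1]])
q,p,Rm=plan(T[:3,3]+[0,0,.155],R0,8,-1)
q,p,Rm=plan(T[:3,3]+[.0197,.2253,.155],R0,12,-1,q,TT(p,Rm))
E
```

```text
t 26.55 q [-1.046  0.375  1.892  0.966  1.706 -0.84 ] p [ 0.4782 -0.2234  0.0737] 
x [ 0.865 -0.501  0.007] y [-0.168 -0.302 -0.938] z [ 0.473  0.811 -0.346] w 0.790 F [0.1 0.8 2.1] [-0.08  0.21  0.05]
(array([ 0.4576, -0.2596,  0.0381]), np.float64(0.1043), 687) (array([ 0.4855, -0.0165,  0.0336]), np.float64(0.1338), 944)
3 q [-1.05  0.23  1.9   0.99  1.78 -0.73] dq 0.034 p [ 0.478 -0.224  0.151]
7 q [-1.05  0.11  1.89  1.02  1.86 -0.61] dq 0.031 p [ 0.478 -0.223  0.229]
[[0, 0, 0, 0, -0.45, -0.17, -1], [0, 0, 0, 0, -0.46, -0.17, -1], [0, 0, 0, 0, -0.45, -0.17, -1], [0, 0, 0, 0.01, -0.46, -0.17, -1], [0, 0, 0, 0, -0.45, -0.16, -1], [0, 0, 0, 0.01, -0.46, -0.17, -1], [0, 0, 0, 0, -0.45, -0.16, -1], [0, 0, 0, 0.01, -0.46, -0.17, -1]]
end [ 0.4783 -0.2234  0.2288] max 0.46
3 q [-0.96 -0.02  2.01  1.06  1.79 -0.57] dq 0.03 p [ 0.485 -0.148  0.229]
7 q [-0.85 -0.13  2.12  1.11  1.71 -0.52] dq 0.029 p [ 0.491 -0.073  0.229]
11 q [-0.72 -0.24  2.21  1.17  1.6  -0.45] dq 0.035 p [0.498 0.002 0.229]
[[0, 0, 0, -0.2, -0.15, 0.4, -1], [0, 0, 0, -0.2, -0.15, 0.4, -1], [0, 0, 0, -0.2, -0.15, 0.4, -1], [0, 0, 0, -0.2, -0.15, 0.4, -1], [0, 0, 0, -0.2, -0.15, 0.4, -1], [0, 0, 0, -0.2, -0.15, 0.4, -1], [0, 0, 0, -0.2, -0.15, 0.4, -1], [0, 0, 0, -0.2, -0.15, 0.4, -1], [0, 0, 0, -0.2, -0.15, 0.4, -1], [0, 0, 0, -0.2, -0.14, 0.4, -1], [0, 0, 0, -0.2, -0.15, 0.4, -1], [0, 0, 0, -0.2, -0.14, 0.4, -1]]
end [0.4979 0.0019 0.2286] max 0.4
```

carry_out(moves=[[[0,0,0,0,-0.45,-0.17,-1],[0,0,0,0,-0.46,-0.17,-1],[0,0,0,0,-0.45,-0.17,-1],[0,0,0,0.01,-0.46,-0.17,-1],[0,0,0,0,-0.45,-0.16,-1],[0,0,0,0.01,-0.46,-0.17,-1],[0,0,0,0,-0.45,-0.16,-1],[0,0,0,0.01,-0.46,-0.17,-1]]])

```text
time: 27.27
tool_pos: [0.4781, -0.2229, 0.2286]
tool_rot: [-0.551, 0.793, -0.211, 0.151]
contact_force: [-0.0, -0.1, -1.7]
gripper_width: 0.786
```

carry_out(moves=[[[0,0,0,-0.2,-0.15,0.4,-1],[0,0,0,-0.2,-0.15,0.4,-1],[0,0,0,-0.2,-0.15,0.4,-1],[0,0,0,-0.2,-0.15,0.4,-1],[0,0,0,-0.2,-0.15,0.4,-1],[0,0,0,-0.2,-0.15,0.4,-1]]])

```text
time: 27.77
tool_pos: [0.488, -0.1094, 0.228]
tool_rot: [-0.551, 0.793, -0.211, 0.151]
contact_force: [0.0, -0.4, -2.1]
gripper_width: 0.787
```

carry_out(moves=[[[0,0,0,-0.2,-0.15,0.4,-1],[0,0,0,-0.2,-0.15,0.4,-1],[0,0,0,-0.2,-0.15,0.4,-1],[0,0,0,-0.2,-0.14,0.4,-1],[0,0,0,-0.2,-0.15,0.4,-1],[0,0,0,-0.2,-0.14,0.4,-1],[0,0,0,0,0,0,-1],[0,0,0,0,0,0,-1]]])

```text
time: 28.43
tool_pos: [0.4974, 0.0031, 0.2275]
tool_rot: [-0.551, 0.793, -0.211, 0.15]
contact_force: [0.2, -0.3, -1.2]
gripper_width: 0.788
```

```bash
python3 - <<'E'
from plan import *
rec(); 
for n,o in (('scene','sc18'),('side','s18')):
    f=snap(n,o); Q=cloud(f)
    for nm,zr,w in (('held',.25,.012),('held body .21',.21,.006),('held body .18',.175,.008),('stack',.134,.006)):
        m=np.isfinite(Q).all(2)&(abs(Q[...,2]-zr)<w)&(np.hypot(Q[...,0]-.487,Q[...,1]+.0155)<.045); k=Q[m]
        if len(k)<15: print(n,nm,len(k)); continue
        zt=np.percentile(k[:,2],98)
        if nm in('held','stack'): k=k[k[:,2]>zt-.005]
        print(n,nm,len(k),zt.round(4),np.round(circ(k[:,:2]),4),((k.min(0)+k.max(0))/2).round(4))
a=cv2.imread('pics/sc18.png')[120:250,205:335]; b=cv2.imread('pics/s18.png')[130:260,190:320]
cv2.imwrite('pics/m18.png',cv2.resize(np.hstack([a,b]),(800,400),interpolation=cv2.INTER_CUBIC))
E
```

```text
t 28.43 q [-0.723 -0.239  2.214  1.169  1.603 -0.453] p [0.4974 0.0031 0.2275] 
x [ 0.866 -0.5    0.006] y [-0.168 -0.304 -0.938] z [ 0.471  0.811 -0.347] w 0.788 F [ 0.2 -0.3 -1.2] [-0.6   0.31 -0.01]
scene held 29 0.2589 [ 0.4842 -0.0206  0.0397] [ 0.4785 -0.0353  0.2575]
scene held body .21 148 0.2158 [ 0.489  -0.0135  0.031 ] [ 0.4885 -0.0105  0.21  ]
scene held body .18 100 0.1827 [ 0.4892 -0.0141  0.0286] [ 0.5075 -0.0135  0.175 ]
scene stack 62 0.1353 [ 0.4884 -0.0156  0.0334] [ 0.4971 -0.0161  0.1331]
side held 88 0.2546 [ 0.487  -0.0172  0.0359] [ 0.4861 -0.017   0.255 ]
side held body .21 37 0.2139 [ 0.488  -0.032   0.0144] [ 0.4878 -0.0445  0.2091]
side held body .18 133 0.1827 [ 0.4887 -0.0157  0.0276] [ 0.4886 -0.0348  0.175 ]
side stack 85 0.1365 [ 0.4874 -0.0156  0.0336] [ 0.4877 -0.0222  0.1345]
```

View pics/m18.png

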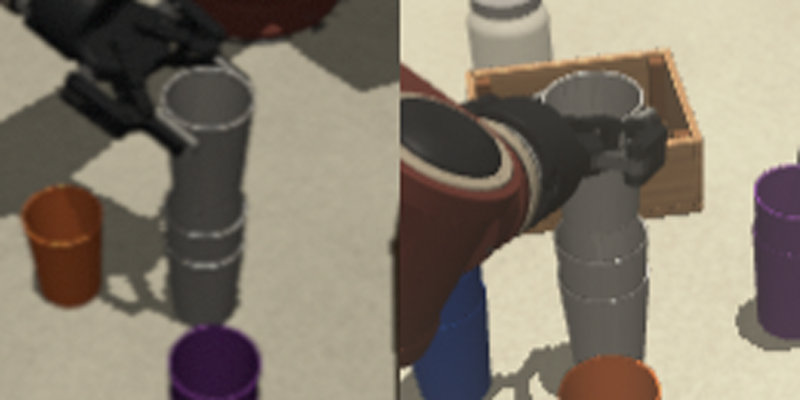

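carry_out(moves=[[[0,0,0,-0.01,0.23,0.06,-1],[0,0,0,0,0.23,0.08,-1],[0,0,0,0,0.23,0.09,-1],[0,0,0,0,0.23,0.09,-1],[0,0,0,0,0,0,-1]]])

```text
time: 28.95
tool_pos: [0.4963, 0.0024, 0.1862]
tool_rot: [-0.552, 0.792, -0.212, 0.149]
contact_force: [-0.4, -0.3, -1.3]
gripper_width: 0.791
```

```bash
python3 - <<'E'
from plan import *
rec()
E
```

```text
t 28.95 q [-0.726 -0.16   2.23   1.167  1.569 -0.536] p [0.4963 0.0024 0.1862] 
x [ 0.865 -0.501  0.001] y [-0.172 -0.3   -0.938] z [ 0.471  0.812 -0.346] w 0.791 F [-0.4 -0.3 -1.3] [-0.59  0.36  0.  ]
```

carry_out(moves=[[[0,0,0,0,0.15,0.06,-1],[0,0,0,0,0.15,0.06,-1],[0,0,0,0,0.15,0.06,-1],[0,0,0,0,0.13,0.05,-1],[0,0,0,0,0,0,-1]]])

```text
time: 29.37
tool_pos: [0.4974, 0.0027, 0.1631]
tool_rot: [-0.552, 0.793, -0.211, 0.15]
contact_force: [-0.4, -0.5, -2.4]
gripper_width: 0.789
```

```bash
python3 - <<'E'
from plan import *
rec(); snap('side','s19'); snap('scene','sc19')
a=cv2.imread('pics/sc19.png')[120:250,205:335]; b=cv2.imread('pics/s19.png')[130:260,190:320]
cv2.imwrite('pics/m19.png',cv2.resize(np.hstack([a,b]),(800,400),interpolation=cv2.INTER_CUBIC))
E
```

```text
t 29.37 q [-0.724 -0.108  2.233  1.169  1.545 -0.589] p [0.4974 0.0027 0.1631] 
x [ 0.866 -0.501  0.005] y [-0.169 -0.302 -0.938] z [ 0.471  0.811 -0.346] w 0.789 F [-0.4 -0.5 -2.4] [-0.64  0.35 -0.04]
```

View pics/m19.png

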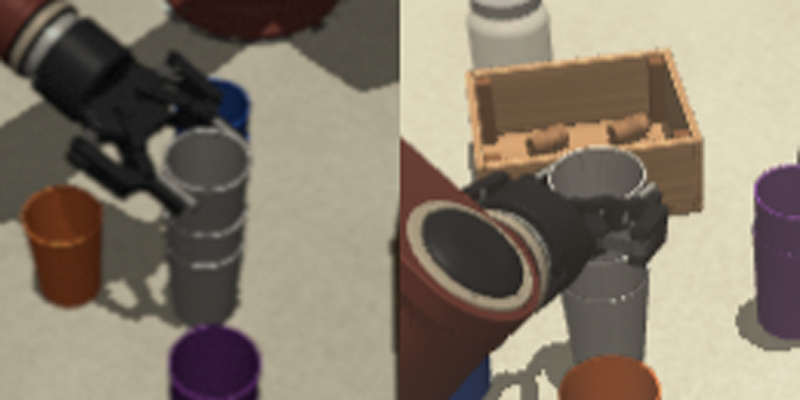

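carry_out(moves=[[[0,0,0,0,0.05,0.02,-1],[0,0,0,0,0.05,0.02,-1],[0,0,0,0,0.05,0.02,-1],[0,0,0,0,0.05,0.02,-1],[0,0,0,0,0,0,-1]]])

```text
time: 29.88
tool_pos: [0.4978, 0.0026, 0.1554]
tool_rot: [-0.552, 0.793, -0.211, 0.151]
contact_force: [-0.3, -0.9, -2.2]
gripper_width: 0.785
```

carry_out(moves=[[[0,0,0,0,0.02,0.01,-1],[0,0,0,0,0.02,0.01,-1],[0,0,0,0,0,0,-1]]])

```text
time: 30.13
tool_pos: [0.4981, 0.0026, 0.1539]
tool_rot: [-0.552, 0.793, -0.211, 0.151]
contact_force: [-0.5, 0.4, -1.7]
gripper_width: 0.785
```

carry_out(moves=[[[0,0,0,0,0.03,0.01,-1],[0,0,0,0,0.03,0.01,-1],[0,0,0,0,0,0,-1]]])

```text
time: 30.38
tool_pos: [0.498, 0.0026, 0.1515]
tool_rot: [-0.552, 0.793, -0.211, 0.151]
contact_force: [-0.7, 0.9, -0.2]
gripper_width: 0.787
```

carry_out(moves=[[[0,0,0,0,0.02,0.01,-1],[0,0,0,0,0.01,0.01,-1],[0,0,0,0,0,0,-1]]])

```text
time: 30.63
tool_pos: [0.4983, 0.0029, 0.1507]
tool_rot: [-0.552, 0.793, -0.21, 0.151]
contact_force: [-2.2, -0.8, 3.4]
gripper_width: 0.791
```

carry_out(moves=[[[0,0,0,0,0,0,0.65],[0,0,0,0,0,0,0.75],[0,0,0,0,0,0,0.9],[0,0,0,0,0,0,1],[0,0,0,0,0,0,1],[0,0,0,0,0,0,1]]])

```text
time: 31.13
tool_pos: [0.4983, 0.0028, 0.1501]
tool_rot: [-0.552, 0.793, -0.211, 0.151]
contact_force: [-0.0, 0.2, -0.1]
gripper_width: 0.999
```

```bash
python3 - <<'E'
from plan import *
rec(); snap('wrist','w20')
s=state();T=tcpT(s); R0=T[:3,:3]; h=np.array([.5,.866,0])
TT=lambda p,Rm:np.block([[Rm,p[:,None]],[0,0,0,1]])
q,p,Rm=plan(T[:3,3]-.09*h+[0,0,.01],R0,8,1)
q,p,Rm=plan(T[:3,3]-.15*h+[0,0,.1],R0,5,1,q,TT(p,Rm))
E
```

```text
t 31.13 q [-0.722 -0.078  2.233  1.171  1.531 -0.619] p [0.4983 0.0028 0.1501] 
x [ 0.865 -0.501  0.007] y [-0.168 -0.303 -0.938] z [ 0.472  0.811 -0.346] w 0.999 F [-0.   0.2 -0.1] [-0.41  0.21  0.01]
3 q [-0.83 -0.08  2.22  1.11  1.61 -0.65] dq 0.026 p [ 0.476 -0.036  0.155]
7 q [-0.92 -0.07  2.2   1.06  1.69 -0.67] dq 0.024 p [ 0.453 -0.075  0.16 ]
[[0, 0, 0, 0, 0.07, -0.27, 1], [0, 0, 0, 0, 0.07, -0.28, 1], [0, 0, 0, 0, 0.07, -0.27, 1], [0, 0, 0, 0, 0.07, -0.28, 1], [0, 0, 0, 0, 0.07, -0.27, 1], [0, 0, 0, 0, 0.06, -0.28, 1], [0, 0, 0, 0, 0.07, -0.27, 1], [0, 0, 0, 0, 0.06, -0.28, 1]]
end [ 0.4531 -0.0751  0.1603] max 0.28
3 q [-1.02 -0.17  2.15  1.03  1.85 -0.58] dq 0.038 p [ 0.429 -0.117  0.232]
4 q [-1.04 -0.19  2.13  1.03  1.88 -0.56] dq 0.037 p [ 0.423 -0.127  0.25 ]
[[0, 0, 0, 0, -0.32, -0.44, 1], [0, 0, 0, 0.01, -0.32, -0.44, 1], [0, 0, 0, 0, -0.32, -0.43, 1], [0, 0, 0, 0.01, -0.31, -0.44, 1], [0, 0, 0, 0, -0.32, -0.43, 1]]
end [ 0.4233 -0.1269  0.2501] max 0.44
```

View pics/w20.png

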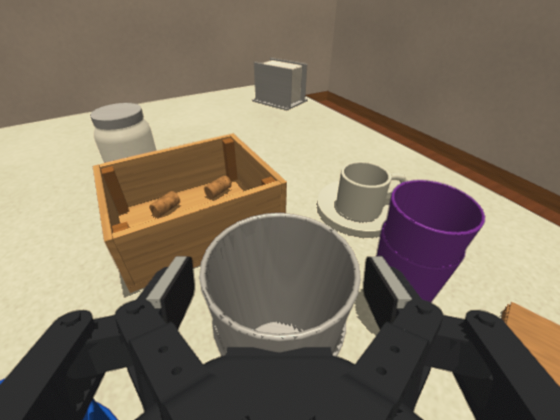

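carry_out(moves=[[[0,0,0,0,0,-0.2,1],[0,0,0,0,0,-0.28,1],[0,0,0,0,0,-0.28,1],[0,0,0,0,0,-0.28,1],[0,0,0,0,0,-0.28,1],[0,0,0,0,0,-0.28,1],[0,0,0,0,0,-0.28,1],[0,0,0,0,-0.1,-0.3,1]]])

```text
time: 31.85
tool_pos: [0.457, -0.0676, 0.184]
tool_rot: [-0.552, 0.793, -0.211, 0.151]
contact_force: [-0.1, 0.2, -0.4]
gripper_width: 0.999
```

carry_out(moves=[[[0,0,0,0,-0.3,-0.5,1],[0,0,0,0,-0.3,-0.5,1],[0,0,0,0,-0.3,-0.5,1],[0,0,0,0,-0.3,-0.5,1],[0,0,0,0,0,0,1],[0,0,0,0,0,0,1]]])

```text
time: 32.35
tool_pos: [0.4281, -0.1184, 0.2578]
tool_rot: [-0.55, 0.793, -0.211, 0.152]
contact_force: [0.0, 0.1, -0.9]
gripper_width: 0.998
```

```bash
python3 - <<'E'
from plan import *
rec(); snap('wrist','w21'); 
for n,o in (('scene','sc21'),('side','s21'),('wrist','w21b')):
    f=snap(n,o); Q=cloud(f)
    for nm,zr,w in (('top',.175,.012),('stackrim',.134,.006)):
        m=np.isfinite(Q).all(2)&(abs(Q[...,2]-zr)<w)&(np.hypot(Q[...,0]-.487,Q[...,1]+.0155)<.045); k=Q[m]
        if len(k)<15: print(n,nm,len(k)); continue
        zt=np.percentile(k[:,2],98); k=k[k[:,2]>zt-.005]
        print(n,nm,len(k),zt.round(4),np.round(circ(k[:,:2]),4),((k.min(0)+k.max(0))/2).round(4))
a=cv2.imread('pics/sc21.png')[130:280,190:340]; b=cv2.imread('pics/s21.png')[150:300,170:320]
cv2.imwrite('pics/m21.png',cv2.resize(np.hstack([a,b]),(800,400),interpolation=cv2.INTER_CUBIC))
E
```

```text
t 32.35 q [-1.026 -0.217  2.139  1.044  1.875 -0.534] p [ 0.4281 -0.1184  0.2578] 
x [ 0.865 -0.502  0.009] y [-0.167 -0.305 -0.938] z [ 0.474  0.809 -0.348] w 0.998 F [ 0.   0.1 -0.9] [-0.41  0.17  0.03]
scene top 94 0.1744 [ 0.4895 -0.0159  0.0338] [ 0.4892 -0.0154  0.1729]
scene stackrim 63 0.1398 [ 0.4896 -0.0155  0.0314] [ 0.4892 -0.0147  0.1374]
side top 110 0.1759 [ 0.488  -0.0157  0.0337] [ 0.4883 -0.0158  0.1739]
side stackrim 75 0.1398 [ 0.4889 -0.0163  0.0316] [ 0.4985 -0.0166  0.1374]
wrist top 664 0.1738 [ 0.486  -0.0162  0.0336] [ 0.486  -0.0157  0.1717]
wrist stackrim 338 0.1398 [ 0.4858 -0.0165  0.0313] [ 0.4855 -0.017   0.1374]
```

View pics/m21.png

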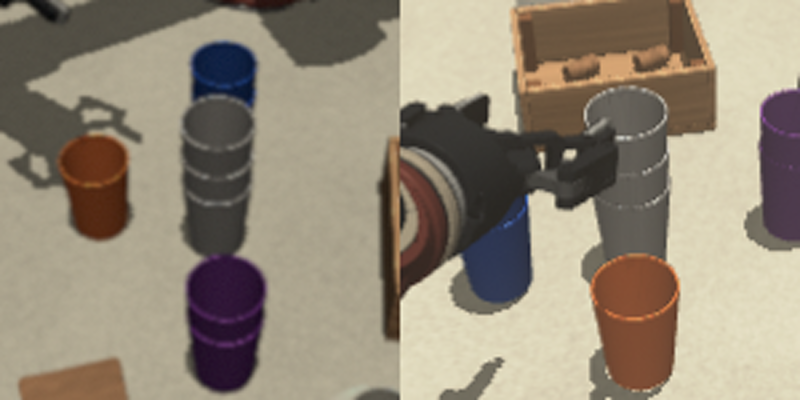

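View pics/w21.png

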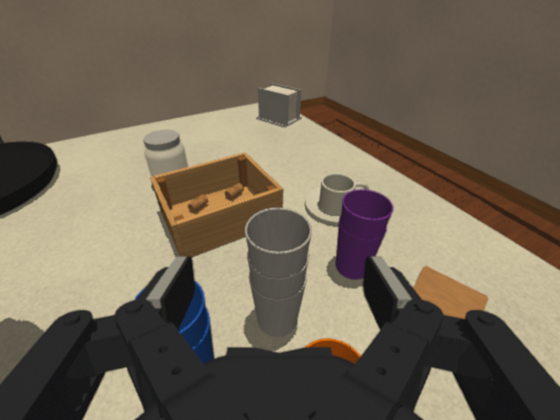

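```bash
python3 - <<'E'
from plan import *
Q=cloud(load('w21b')); m=np.isfinite(Q).all(2)&(Q[...,2]>.167)&(Q[...,2]<.18)&(np.hypot(Q[...,0]-.486,Q[...,1]+.016)<.04); k=Q[m]
# top-most point per angular sector
a=np.degrees(np.arctan2(k[:,1]+.0162,k[:,0]-.486)); print([(int(s),round(float(np.percentile(k[(a>=s)&(a<s+45),2],95)),4)) for s in range(-180,180,45) if ((a>=s)&(a<s+45)).sum()>5])
A,B=load('scene0')['frame'].astype(int),load('sc21')['frame'].astype(int)
d=(np.abs(A-B).max(2)>40).astype(np.uint8); n,l,st,c=cv2.connectedComponentsWithStats(d)
print([st[i].tolist() for i in range(1,n) if st[i][4]>25])
cv2.imwrite('pics/d21.png',np.hstack([cv2.resize(cv2.imread('pics/sc21.png'),(448,336)),cv2.resize(d*255,(336,336))[...,None].repeat(3,2)]))
E
```

```text
[(-180, 0.1736), (-135, 0.1734), (-90, 0.1735), (-45, 0.1735), (0, 0.1734), (45, 0.1735), (90, 0.1735), (135, 0.1738)]
[[189, 0, 71, 23, 860], [296, 0, 32, 27, 547], [352, 0, 11, 8, 58], [473, 0, 56, 45, 1172], [523, 0, 26, 8, 65], [333, 10, 26, 11, 158], [342, 22, 13, 6, 46], [124, 26, 37, 40, 499], [165, 26, 30, 23, 425], [288, 31, 23, 10, 47], [189, 38, 25, 4, 69], [474, 41, 40, 56, 545], [267, 45, 25, 16, 80], [296, 48, 21, 23, 165], [128, 52, 21, 10, 96], [262, 56, 8, 19, 86], [134, 65, 139, 151, 6781], [508, 72, 24, 32, 243], [294, 76, 14, 9, 26], [315, 76, 34, 31, 748], [307, 81, 18, 29, 137], [331, 103, 92, 47, 1400], [287, 112, 64, 43, 1467], [280, 122, 25, 8, 78], [263, 165, 22, 13, 210], [258, 171, 5, 13, 46], [342, 227, 15, 11, 82]]
```

View pics/sc21.png

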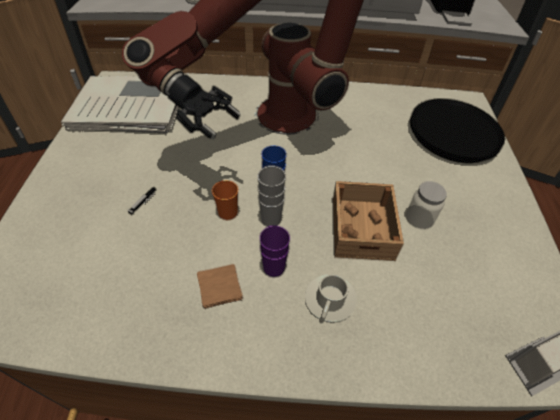

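```bash
python3 -c "
from plant import ticket,state
print(state()['joint_vel'].round(3)); print(ticket.job_done())"
```

```text
[ 0.004  0.002  0.001  0.003  0.001 -0.002]
the job is handed in; nothing more can be done
None
```

I finished the job in about 32 s of the 64 s allowed and handed it in; the system gave no verdict.

**What I did:** I gripped the grey beaker near its rim and tipped it over the crate. I stood it back on the bar where it came from, let go and backed away. A look into the crate then showed seven corks, the three old ones and all four from the beaker. After that I gripped the beaker again, lowered it into the grey stack until it touched, released it and pulled the arm clear.

**Last checks:**
- **Nesting:** its rim sits about 40 mm above the old stack rim in all three camera views, within the 36–42 mm given. The rim is level to about 0.4 mm and centred on the stack.
- **Corks:** none are visible on the bar.
- **Everything else:** comparing the first and last scene pictures, the sugar jar, cup and saucer, coasters, corkscrew and coloured look-alikes have not moved.
- **Forces:** the highest I read was about 6 N, when setting the beaker down.

**Small disagreements:** the cameras differed by 2–3 mm on absolute positions, so I placed the beaker by its offset from the stack instead. The stack's rim centre reads about 1 mm further out in x than before nesting. The lower two beakers nest 37 mm apart against 40 mm for the third. I did not push it deeper, since the task says it wedges by its own weight.

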